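# Turn a bearing ball in its dish at the inspection stand

### The arm

A 7-joint arm with a two-finger parallel gripper is mounted at the origin on the work surface. World frame = base frame: x ahead of the robot, y to its left, z up, the work surface at z = 0. Lengths are in m, angles in rad, forces in N, time in s.
With the tool pointing down it reaches from about 0.4 to 0.85 m from the base axis. Payload 4.5 kg.
Tool frame: the origin (TCP) lies on the centre line of the jaws, within the pads' length; the fingertips stand 11 mm ahead of it and the grasp point (between the pads) lies 8 mm behind it; z points along the fingers, x is the direction in which the jaws open and shut, and the axes are right-handed (so a half turn about z gives the same grasp; the last joint's range is limited). The gripper opens to 88 mm and grips with 3 to 60 N. Pads are 18 mm wide; open, the fingers measure 123 mm over their backs; the gripper's body (75 mm by 187 mm) begins 45 mm behind the grasp point.
Start: joints at [-1.314, 0.689, -0.195, 1.565, 0.157, 0.902, -0.215], TCP at [0.138, 0.61, 0.25] pointing down, gripper open.
Joint ranges: [-3.01, 3.01], [-0.46, 2.08], [-1.47, 1.51], [0.13, 2.56], [-1, 4.14], [0.04, 2.09], [-2.66, 2.66]. Speed limits (rad/s): [2.57, 2.57, 3.14, 3.14, 3.14, 3.14, 3.14].

### API

Orientations are given as a unit quaternion [x, y, z, w].
In Python, from plant import r, vision, order, nets gives the robot as it stands.
- The arm moves only by the tool send_rows, never from a script. Its argument "series" is a list of rows, each an object with "delta_pos": the shift along the tool's x, y, z in cm, a list of three; "turn": the turn about the tool's z in degrees; "jaw": the closure, from 0 (fully open) to 1 (shut). In form: [{"delta_pos": [x, y, z], "turn": turn, "jaw": jaw}, ...]. A call has 1 to 8 rows; each row is the pose to reach, as a shift and turn from the pose commanded when the call began, along the tool's axes at that moment; what a row does not reach only later rows make up. A row lasts 1/12 s, in which the tool goes at most 41.7 mm and 7.16 degrees, less where a joint would pass 70% of its speed; a pose out of reach is approached as far as the arm can. A call with a gripper value outside its range is refused whole. The fingers move at their own pace and stop on an object; "force" is the grip in N (left out, the last holds). Time passes only in rows, so rows that repeat a pose let the fingers close. It gives the time, the measured TCP pose, the force and the opening at its end, in the units of the state.
- r.get_state(): the state, without advancing time (a new reading comes with each control period).
- vision.snapshot(name): name is "scene" or "top"; returns the picture (480x640x3 uint8, blue, green, red); there is no depth.
- vision.camera_params(name): a dict with "intrinsics" (3x3 intrinsics, pixels), "extrinsics" (4x4, takes a point from world to camera coordinates). Camera axes: x right, y down, z forward; pixel columns grow to the right and rows downward; lengths in m; the calibration is good to about 2 mm. A picture is of the moment at which its call begins. camera_params takes no time and is no camera call.
- order.finish_job(): hands the job in, once; it reports no verdict.
Trained networks look in the newest picture that a camera, given by its name, has taken for a name from the list of things; names that differ only in an ending like _2 or _b are one class to them, and where a whole thing is asked for, a point or a joint stands for the part that bears it (a point fixed in the world has none). Each returns a list of dicts, best first, with "score" (0 to 1); they miss things now and then, are a little off and sometimes report something else, mostly with a low value. They report only what shows in the picture. A call takes as long as a camera call.
- nets.boxes_of(camera, label): "location" ([row, column] as shares, 0 to 1, of the picture: columns of its width, rows of its height, amid what is visible of it).
- nets.trace(camera, label): "region" (480x640 bool, what is visible of it) and "location" ([row, column] as shares, 0 to 1, of the picture: columns of its width, rows of its height, amid what is visible of it).
The state is a dict: "clock": time; "q": joint angles; "qd": joint speeds; "joint_torque": joint torques, N m; "tool_pos": TCP position; "eef_rot": TCP orientation; "contact_force": force on the tool from outside, world axes, zero at the start; "moment": the same for the moment, N m; "opening": opening from 0.0 (shut) to 1.0 (fully open).
Only numpy, scipy, OpenCV 4.12 (cv2) and the standard library are available. Lean on these libraries where they do the work, as an engineer would, in place of code of your own. Each camera call takes 0.05 s, during which the arm holds its last target.

### The job

Lift the white ball dish by its black overhead grip and, at the height of the inspection stand's red spring stop and with the orange tab pointing straight away from the stand's column, ease the rim squarely against the stop until you feel the spring give, and stay there a moment. Then, keeping the dish level and the ball in the middle (always inside the blue ring), turn the dish a quarter turn anticlockwise seen from above, so that the tab points to the right as one faces the stand, and finish while still holding it up in the air there, level, rim still lightly pressing the middle of the stop. Be gentle with the stop, do not ram it, and leave everything else on the bench where it is.

Things in the scene. Friction and masses are not known exactly. Their poses are not given: they have to be found in the camera images.
- dish: white round dish, 144 mm across, 24 mm high, about 0.3 kg without ball, origin at the centre of its underside, z up, x pointing to the orange tab. Its outer edge is a cylinder of 72 mm radius at z 0 to 8 mm, tapering slightly above; only the tab sticks out. An overhead bail spans it along x.
- dish_floor (a point): lowest point of the dish's inner floor, 9 mm above the underside, on its axis. The floor is a shallow cone, 5 degrees steep, so the ball stays in the middle if the dish tilts clearly less than 5 degrees and is moved gently (under 0.5 m/s2). A blue ring of 30 mm radius is marked on it.
- bail (a point): middle of the bail's grip, straight above the dish's centre, 97 mm above the underside: a black bar along the dish's x axis, 100 mm long, 14 mm wide, 16 mm high; take it from above, fingers closing along the dish's y axis. A firm grip (about 80 N) is safe. The ball's top is 35 mm above the underside.
- tab (a point): outer end of the orange tab on the rim, 97 mm from the dish's axis, 12 mm above the underside; tab 22 mm wide, 6 mm thick
- ball_center (a point): centre of the loose dark steel ball, 26 mm across, 72 g, lying in the middle of the dish
- stand: fixed inspection stand, origin at the centre of the underside of its grey base plate (170 mm along x, 150 mm along y, 18 mm high); x points away from the robot's side (it faces -x), y to the left as one faces it. Column at x = 45 mm, 218 mm high; a black scope tube, radius 19 mm, runs along x at y = 0, 185 mm up, front end at x = -26 mm.
- stop_axis (a point): fixed point on the stand (x = -50 mm, y = 0, 125 mm up) on the spring stop's axis. The stop points to the stand's -x: a flat red pad 30 mm wide, 105 to 145 mm above the bench. At rest its face is 0 to 30 mm ahead (-x) of this point, set anew each time: feel for it. It yields to +x: 3 N to start, plus 0.2 N per mm, hard stop after 18 mm.
- stop_low (a point): fixed point on the stand (x = -50 mm, y = 0), 121 mm up: with the dish's underside at this height its outer cylinder meets the middle of the pad. 5 to 10 mm of give is a good push.
- tape_roll: bystander: roll of red packing tape standing flat, 100 mm across, 48 mm tall
- grease_tin: bystander: tin with yellow band, 70 mm across, 80 mm tall
- carton: bystander: cardboard carton 90 x 120 x 60 mm
- wrench: bystander: steel wrench lying flat
- bearing_race: bystander: steel bearing ring lying flat, 76 mm across, 20 mm tall
- screw_jar: bystander: jar with lid, 60 mm across, 85 mm tall
- screwdriver: bystander: screwdriver lying flat

How it is judged:
By the outcome, as a careful person would: the job done as asked, in the order asked, and still so for the second after the job is handed in, while the arm keeps its last pose, push and grip.
It also fails if it takes over 72 s, if anything falls off the work surface, if the arm or the gripper's body presses on something with over 40 N, if the wrist force passes 120 N, or if a joint passes its speed limit or range.

## Working session

There is one attempt and no reset: what is moved stays moved. The work goes in short steps, Python scripts to look and compute and a tool call to move; the robot and the scene stay as the last step left them, time stands still between calls to the robot, and variables do not carry over. Pictures are saved under pics/ and viewed, and the job is handed in when it is done.

Besides the shell and the picture viewer there is one more tool, called after "Emit:" by a JSON object that holds its "name" and its "arguments", one argument or row to a line. send_rows: Moves the arm, as the interface text tells. Its arguments: {"type":"object","properties":{"series":{"type":"array"},"force":{"type":"number"}},"required":["series"]}

```bash
mkdir -p pics; ls
python3 - <<'E'
from plant import r, vision, order, nets
import cv2
s=r.get_state();print(s)
for c in ("scene","top"):
    cv2.imwrite(f"pics/{c}0.png",vision.snapshot(c)); print(vision.camera_params(c))
    for l in ("dish","bail","tab","ball_center","stand"):
        print(c,l,[(round(d["score"],2),[round(float(d["location"][1])*640,1),round(float(d["location"][0])*480,1)]) for d in nets.trace(c,l)[:3]])
print(r.get_state()["clock"])
E
```

```text
pics
{'clock': 0.0, 'q': array([-1.31421902,  0.68998554, -0.19449793,  1.56631163,  0.15730012,
        0.90249165, -0.21507787]), 'qd': array([-0.00115115,  0.00065537, -0.00056845,  0.0002631 , -0.00102629,
       -0.00309608,  0.00208203]), 'joint_torque': array([ 2.88865158e-04, -5.27578461e+01, -1.26686029e+00, -1.53434408e+01,
       -5.26822940e-02,  6.69602567e-03,  1.78013343e-04]), 'tool_pos': array([0.13800999, 0.608962  , 0.24891727]), 'eef_rot': array([ 7.81297045e-01,  6.24158723e-01, -6.60036539e-04,  6.16130234e-04]), 'contact_force': array([0.00112345, 0.05527262, 0.11649053]), 'moment': array([-0.01752784,  0.04050143,  0.05519527]), 'opening': 0.9965970979601229}
{'intrinsics': array([[489.49948704,   0.        , 302.97463425],
       [  0.        , 489.49948704, 235.09299138],
       [  0.        ,   0.        ,   1.        ]]), 'extrinsics': array([[-0.79577349,  0.60539948, -0.01536326,  0.38510858],
       [ 0.42026201,  0.53379634, -0.7337856 , -0.16189081],
       [-0.43603257, -0.59038372, -0.67920738,  1.37086361],
       [ 0.        ,  0.        ,  0.    
[... 170 characters left out ...]
4.6]), (0.31, [182.6, 250.9])]
scene ball_center [(0.54, [357.1, 324.4])]
scene stand [(0.6, [182.0, 252.1])]
{'intrinsics': array([[449.74120863,   0.        , 314.84576665],
       [  0.        , 449.74120863, 237.96679269],
       [  0.        ,   0.        ,   1.        ]]), 'extrinsics': array([[ 0.01283202, -0.99991324,  0.00297659,  0.02904909],
       [-0.99755939, -0.01300603, -0.06860101,  0.52817986],
       [ 0.06863378, -0.00208903, -0.99763973,  1.12649555],
       [ 0.        ,  0.        ,  0.        ,  1.        ]])}
top dish [(0.98, [229.5, 232.8])]
top bail [(0.59, [226.3, 235.5])]
top tab [(0.62, [230.0, 230.2]), (0.39, [486.4, 262.2])]
top ball_center []
top stand []
0.6
```

View pics/scene0.png

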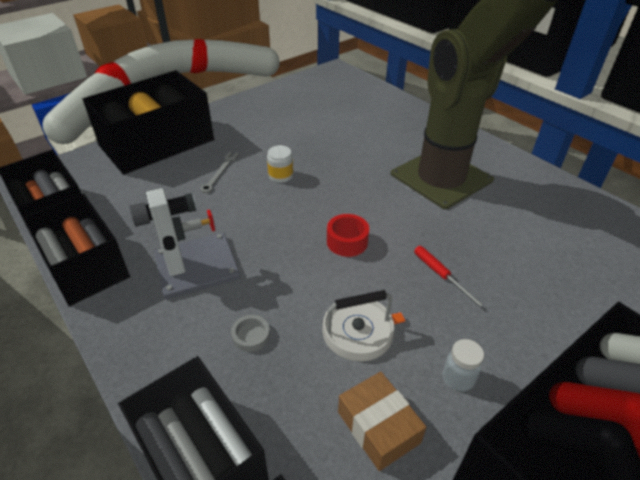

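View pics/top0.png

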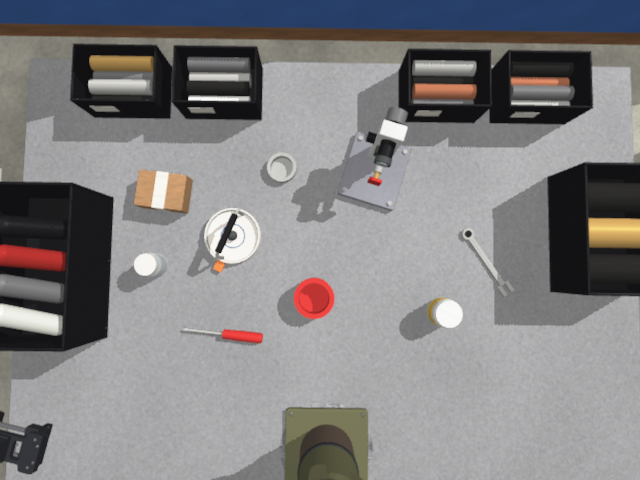

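The scene view shows the dish at about (360,328) and the stand at (185,240). In the top view, the dish is at (232,237) with its tab at (219,266), and the stand base is near (375,172) with the red pad at (375,180). I'll zoom in to get precise points.

Run:
```python
import cv2
a=cv2.imread("pics/top0.png")
cv2.imwrite("pics/top0_dish.png",cv2.resize(a[195:285,180:290],None,fx=6,fy=6,interpolation=cv2.INTER_CUBIC))
cv2.imwrite("pics/top0_stand.png",cv2.resize(a[100:220,325:425],None,fx=5,fy=5,interpolation=cv2.INTER_CUBIC))
b=cv2.imread("pics/scene0.png")
cv2.imwrite("pics/sc0_stand.png",cv2.resize(b[180:300,120:250],None,fx=5,fy=5,interpolation=cv2.INTER_CUBIC))
cv2.imwrite("pics/sc0_dish.png",cv2.resize(b[280:370,310:420],None,fx=6,fy=6,interpolation=cv2.INTER_CUBIC))
```

```text
(no output)
```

View pics/top0_dish.png

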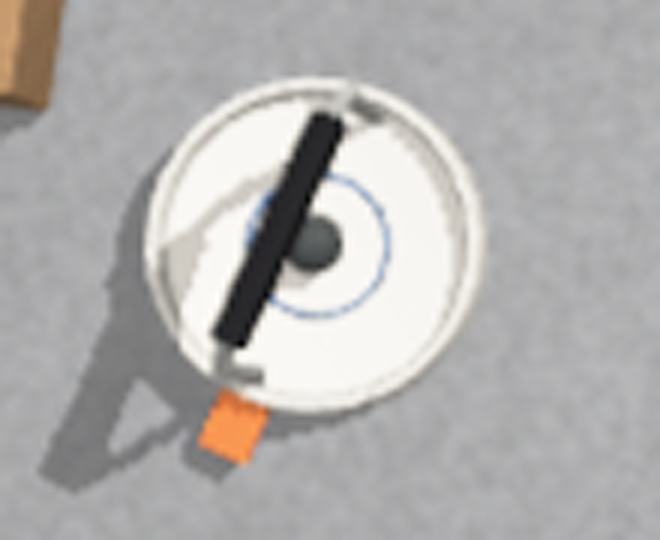

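View pics/top0_stand.png

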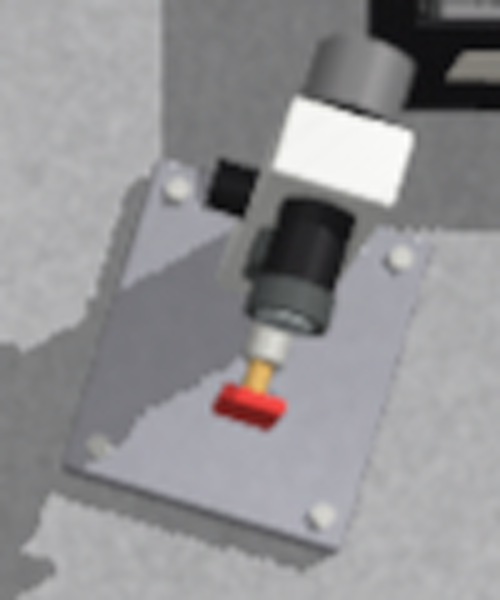

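View pics/sc0_stand.png

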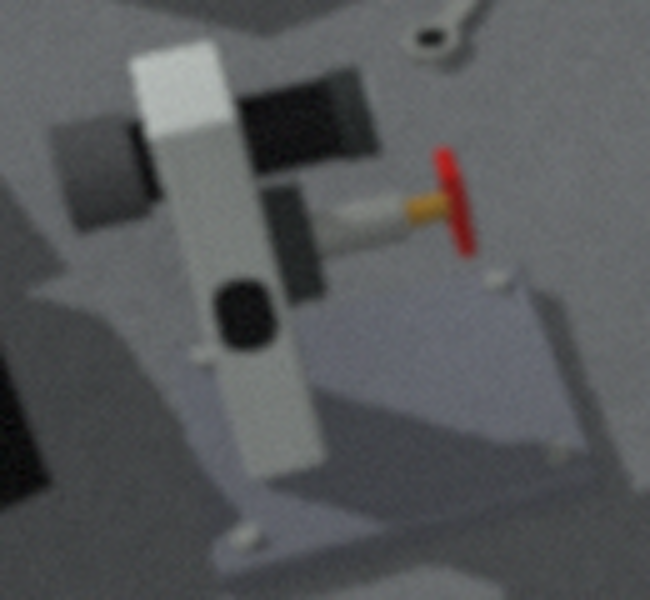

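View pics/sc0_dish.png

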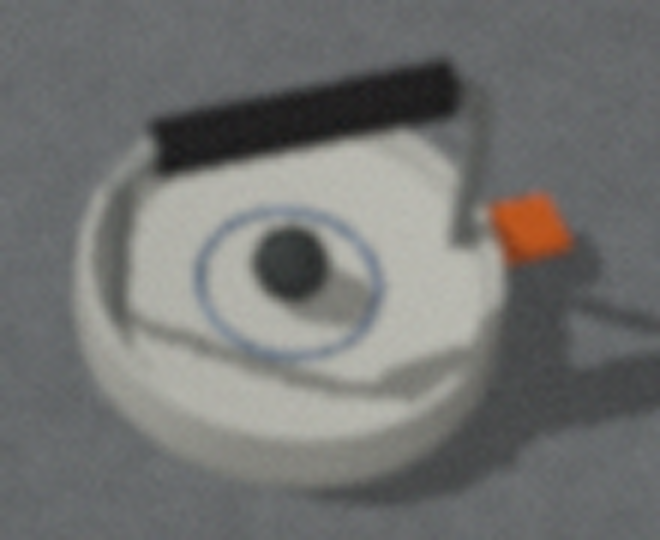

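```bash
cat > h.py <<'E'
import numpy as np
from plant import r, vision, order, nets
from scipy.optimize import least_squares
C={c:vision.camera_params(c) for c in("scene","top")}
def proj(c,P):
    K,T=C[c]["intrinsics"],C[c]["extrinsics"]; q=T[:3,:3]@np.asarray(P)+T[:3,3]; u=K@q; return u[:2]/u[2]
def back(c,uv,z):
    K,T=C[c]["intrinsics"],C[c]["extrinsics"]; R,t=T[:3,:3],T[:3,3]
    d=R.T@np.linalg.inv(K)@np.array([uv[0],uv[1],1]); o=-R.T@t; return o+d*(z-o[2])/d[2]
def crop(X,Y,f,ox,oy): return np.array([(X+.5)/f-.5+ox,(Y+.5)/f-.5+oy])
def place(p,P):
    x,y,a=p[:3]; c,s=np.cos(a),np.sin(a); return np.array([x+c*P[0]-s*P[1],y+s*P[0]+c*P[1],P[2]])
def fit(obs,p0):
    f=lambda p:np.concatenate([proj(c,place(p,P))-uv for c,uv,P in obs])
    s=least_squares(f,p0,loss="soft_l1"); return s.x,f(s.x).reshape(-1,2)
E
python3 - <<'E'
from h import *
T=lambda X,Y:("top",crop(X,Y,5,325,100)); S=lambda X,Y:("scene",crop(X,Y,5,120,180))
k=[(T(155,160),(.085,.075,.018)),(T(435,232),(.085,-.075,.018)),(T(65,467),(-.085,.075,.018)),(T(337,548),(-.085,-.075,.018)),
(S(587,448),(-.085,.075,.018)),(S(215,570),(.085,.075,.018)),(S(518,268),(-.085,-.075,.018))]
for cams in (("top",),("top","scene")):
    p,res=fit([(a[0],a[1],P) for a,P in k if a[0] in cams],[.68,-.1,-.2]); print("stand",p,np.degrees(p[2])); print(res.round(1).tolist())
st=p
print("stop_axis",place(st,(-.05,0,.125)))
for c,uv in (T(214+36,393),T(250,410)): print("pad",back(c,uv,.145),back(c,uv,.125))
T=lambda X,Y:("top",crop(X,Y,6,180,195)); S=lambda X,Y:("scene",crop(X,Y,6,310,280))
k=[(T(328,113),(-.05,0,.105)),(T(230,345),(.05,0,.105)),(T(222,451),(.097,0,.015)),(T(318,246),(0,0,.0105)),(T(314,242),(0,0,.022)),
(S(290,283),(0,0,.0105)),(S(292,262),(0,0,.022)),(S(160,130),(-.05,0,.105)),(S(450,76),(.05,0,.105))]
for cams in (("top",),("top","scene")):
    p,res=fit([(a[0],a[1],P) for a,P in k if a[0] in cams],[.5,.2,np.pi]); print("dish",p,np.degrees(p[2])); print(res.round(1).tolist())
from scipy.spatial.transform import Rotation as R
s=r.get_state(); print(R.from_quat(s["eef_rot"]).as_matrix().round(3), s["clock"])
for l in ("tape_roll","grease_tin","carton","wrench","bearing_race","screw_jar","screwdriver"):
    d=nets.boxes_of("top",l)
    if d: print(l,d[0]["score"],back("top",(d[0]["location"][1]*640,d[0]["location"][0]*480),.03).round(3))
E
```

```text
stand [ 0.70573303 -0.11500473 -0.27266897] -15.622781470165753
[[-0.1, -1.0], [-0.3, 0.7], [-0.4, -0.0], [1.5, 0.2]]
stand [ 0.70604874 -0.11602646 -0.27839491] -15.950853312991148
[[0.5, -1.3], [0.2, 0.8], [-0.2, -0.3], [1.7, 0.2], [2.7, 4.1], [0.3, 1.7], [-0.4, -1.9]]
stop_axis [ 0.65797385 -0.10228583  0.125     ]
pad [ 0.657623   -0.09856389  0.145     ] [ 0.66172987 -0.10126016  0.125     ]
pad [ 0.64977131 -0.09859306  0.145     ] [ 0.65372347 -0.10128989  0.125     ]
dish [0.53204009 0.24595437 2.74382819] 157.20977475730862
[[0.1, -0.3], [-1.0, -0.1], [0.2, 0.5], [0.3, -0.1], [0.1, 0.2]]
dish [0.53185732 0.24578307 2.73711627] 156.8252103761763
[[0.3, -0.2], [-1.1, -0.1], [0.1, 0.5], [0.3, -0.1], [0.2, 0.3], [-0.1, 0.2], [-0.1, 0.2], [-0.8, 0.6], [1.2, -0.9]]
[[ 0.221  0.975  0.   ]
 [ 0.975 -0.221  0.   ]
 [ 0.     0.    -1.   ]] 0.6
tape_roll 0.83 [0.373 0.038 0.03 ]
grease_tin 0.95 [ 0.346 -0.292  0.03 ]
carton 0.71 [0.64  0.427 0.03 ]
wrench 0.64 [ 0.489 -0.389  0.03 ]
bearing_race 0.81 [0.708 0.124 0.03 ]
screw_jar 0.93 [0.447 0.456 0.03 ]
screwdriver 0.91 [0.288 0.222 0.03 ]
```

Run:
```python
from h import *
T=lambda X,Y:("top",crop(X,Y,5,325,100)); S=lambda X,Y:("scene",crop(X,Y,5,120,180))
b=[(T(178,188),1,1),(T(400,258),1,-1),(T(97,446),-1,1),(T(322,516),-1,-1),(S(498,278),-1,-1),(S(560,450),-1,1),(S(248,538),1,1)]
for n in (4,7):
    f=lambda p:np.concatenate([proj(a[0],place(p,(sx*p[3],sy*p[4],.021)))-a[1] for a,sx,sy in b[:n]])
    s=least_squares(f,[.7,-.1,-.28,.07,.06]); print(s.x,np.degrees(s.x[2]),f(s.x).reshape(-1,2).round(1).tolist())
a=back(*T(340,214),.204);c=back(*T(290,322),.19)
# tube top line, mid of edges
print(a,c)
p=s.x; print("axis",place(p,(-.05,0,.125)))
for q in ((-.026,0,.204),(.0,0,.204)): 
  uv=proj("top",place(p,q)); print(uv,(uv-[325,100]+.5)*5-.5)
for d in(0,.015,.03):
  for y in(-.015,.015):
    uv=proj("top",place(p,(-.05-d,y,.145))); print(d,y,(uv-[325,100]+.5)*5-.5)
for d in(0,.015,.03):
    uv=proj("scene",place(p,(-.05-d,0,.125))); print(d,(uv-[120,180]+.5)*5-.5)
# reach geometry
for d in (.072,.102): print("dish pos",place(p,(-.05-d,0,.121)))
```

```text
[ 0.70465606 -0.11484566 -0.29233788  0.07029305  0.06002483] -16.749726991778697 [[-0.0, 0.1], [0.1, -0.1], [0.0, -0.0], [-0.1, -0.0]]
[ 0.70441969 -0.11522721 -0.28902903  0.07002613  0.06012004] -16.560143339015905 [[-0.1, 0.3], [0.2, 0.0], [0.2, 0.1], [0.2, -0.0], [0.0, 0.6], [0.3, 0.2], [-0.2, 0.0]]
[ 0.72438244 -0.12927209  0.204     ] [ 0.68004329 -0.10988676  0.19      ]
axis [ 0.65649364 -0.10097613  0.125     ]
[382.634863   162.72592153] [290.17431499 315.62960765]
[386.09255435 151.39607029] [307.46277175 258.98035144]
0 -0.015 [286.7115652  405.18741967]
0 0.015 [223.84486138 385.84581899]
0.015 -0.015 [277.2618724  436.22723658]
0.015 0.015 [214.33902865 416.85094033]
0.03 -0.015 [267.79381715 467.32736943]
0.03 0.015 [204.81473387 447.91627923]
0 [453.94825014 204.41982368]
0.015 [487.87971613 196.01985353]
0.03 [521.57294549 187.6788605 ]
dish pos [ 0.58748012 -0.08045457  0.121     ]
dish pos [ 0.55872449 -0.07190392  0.121     ]
```

Emit:
{"name": "send_rows", "arguments": {
  "series": [
    {"delta_pos":[-1,1.7,0],"turn":3.5,"jaw":0},
    {"delta_pos":[-3,5.1,0],"turn":10,"jaw":0},
    {"delta_pos":[-5,8.5,0],"turn":17,"jaw":0},
    {"delta_pos":[-7,11.9,0],"turn":24,"jaw":0},
    {"delta_pos":[-9,15.3,0],"turn":31,"jaw":0},
    {"delta_pos":[-11,18.7,0],"turn":38,"jaw":0},
    {"delta_pos":[-13,22.1,0],"turn":45,"jaw":0},
    {"delta_pos":[-14,23.8,0],"turn":50,"jaw":0}
  ]
}}

```text
clock: 1.62
tool_pos: [0.3436, 0.4159, 0.2501]
eef_rot: [0.973, 0.23, 0.001, 0.001]
contact_force: [0.5, -0.4, -0.2]
opening: 0.994
```

```bash
cat >> h.py <<'E'
from scipy.spatial.transform import Rotation as R
def st():
    s=r.get_state(); M=R.from_quat(s["eef_rot"]).as_matrix()
    yaw=np.degrees(np.arctan2(M[1,0],M[0,0])); tilt=np.degrees(np.arccos(-M[2,2]))
    print("t",round(s["clock"],2),"q",s["q"].round(2),"p",s["tool_pos"].round(4),"yaw",yaw.round(2),"tilt",tilt.round(2),"F",s["contact_force"].round(2),"M",s["moment"].round(2),"op",round(s["opening"],3)); return s,M,yaw
def to(x,y,z,yawt=None):
    s,M,yaw=st(); print("delta cm",((M.T@(np.array([x,y,z])-s["tool_pos"]))*100).round(2), "turn",None if yawt is None else round(-((yawt-yaw+180)%360-180),2))
E
python3 -c "
from h import *
to(.532,.246,.25,-113.1)"
```

```text
t 1.62 q [-0.99  0.57  0.03  1.83 -0.02  0.74 -0.48] p [0.3436 0.4159 0.2501] yaw 26.54 tilt 0.2 F [ 0.54 -0.37 -0.24] M [-0.05  0.02 -0.03] op 0.994
delta cm [ 9.26 23.62  0.09] turn 139.64
```

Emit:
{"name": "send_rows", "arguments": {
  "series": [
    {"delta_pos":[1.2,3.0,0],"turn":7,"jaw":0},
    {"delta_pos":[2.4,6.0,0],"turn":14,"jaw":0},
    {"delta_pos":[3.6,9.0,0],"turn":21,"jaw":0},
    {"delta_pos":[4.8,12,0],"turn":28,"jaw":0},
    {"delta_pos":[6,15,0],"turn":35,"jaw":0},
    {"delta_pos":[7.2,18,0],"turn":42,"jaw":0},
    {"delta_pos":[8.4,21,0],"turn":49,"jaw":0},
    {"delta_pos":[9.3,23.6,0],"turn":56,"jaw":0}
  ]
}}

```text
clock: 2.28
tool_pos: [0.5318, 0.2515, 0.25]
eef_rot: [0.968, -0.252, 0.001, -0.0]
contact_force: [-0.2, 0.4, -0.7]
opening: 1.0
```

Emit:
{"name": "send_rows", "arguments": {
  "series": [
    {"delta_pos":[0,0,0],"turn":7,"jaw":0},
    {"delta_pos":[0,0,0],"turn":14,"jaw":0},
    {"delta_pos":[0,0,0],"turn":21,"jaw":0},
    {"delta_pos":[0,0,0],"turn":28,"jaw":0},
    {"delta_pos":[0,0,0],"turn":35,"jaw":0},
    {"delta_pos":[0,0,0],"turn":42,"jaw":0},
    {"delta_pos":[0,0,0],"turn":49,"jaw":0},
    {"delta_pos":[0,0,0],"turn":56,"jaw":0}
  ]
}}

```text
clock: 2.95
tool_pos: [0.5299, 0.2535, 0.2497]
eef_rot: [0.737, -0.676, -0.0, -0.0]
contact_force: [0.5, -0.2, -0.6]
opening: 0.991
```

```bash
python3 -c "
from h import *
to(.532,.246,.25,-113.1)"
```

```text
t 2.95 q [-0.85  0.71  0.58  1.71 -0.48  0.88 -1.54] p [0.5299 0.2535 0.2497] yaw -85.08 tilt 0.03 F [ 0.47 -0.25 -0.63] M [-0.01  0.15 -0.  ] op 0.991
delta cm [ 0.77 -0.15 -0.03] turn 28.02
```

Emit:
{"name": "send_rows", "arguments": {
  "series": [
    {"delta_pos":[0.2,0,0],"turn":7,"jaw":0},
    {"delta_pos":[0.4,-0.1,0],"turn":14,"jaw":0},
    {"delta_pos":[0.6,-0.1,0],"turn":21,"jaw":0},
    {"delta_pos":[0.8,-0.1,0],"turn":28,"jaw":0},
    {"delta_pos":[0.8,-0.1,0],"turn":28,"jaw":0}
  ]
}}

```text
clock: 3.37
tool_pos: [0.5316, 0.2452, 0.2495]
eef_rot: [-0.552, 0.834, -0.0, -0.0]
contact_force: [0.4, -0.5, 0.2]
opening: 0.999
```

```bash
python3 -c "
from h import *
import cv2
to(.532,.246,.15,-113.1)
a=vision.snapshot('scene');cv2.imwrite('pics/s1.png',cv2.resize(a[150:400,230:530],None,fx=2.6,fy=2.4))"
```

```text
t 3.37 q [-0.9   0.74  0.72  1.72 -0.6   0.92 -1.9 ] p [0.5316 0.2452 0.2495] yaw -112.94 tilt 0.04 F [ 0.41 -0.46  0.16] M [0.02 0.16 0.01] op 0.999
delta cm [-0.1  -0.01  9.95] turn 0.16
```

View pics/s1.png

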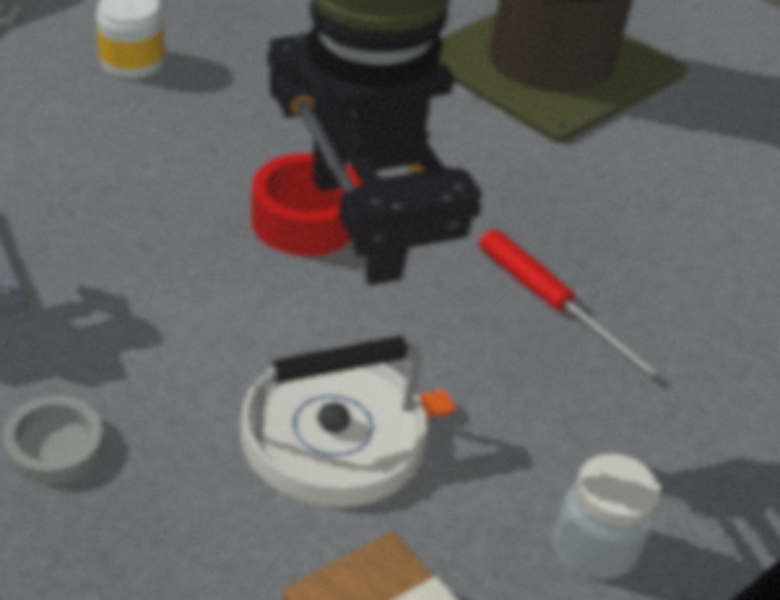

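The gripper is over the bail and aligned with it, so I'll descend.

Emit:
{"name": "send_rows", "arguments": {
  "series": [
    {"delta_pos":[-0.1,0,2.5],"turn":0,"jaw":0},
    {"delta_pos":[-0.1,0,5],"turn":0,"jaw":0},
    {"delta_pos":[-0.1,0,7.5],"turn":0,"jaw":0},
    {"delta_pos":[-0.1,0,10],"turn":0,"jaw":0},
    {"delta_pos":[-0.1,0,12],"turn":0,"jaw":0},
    {"delta_pos":[-0.1,0,12],"turn":0,"jaw":0}
  ]
}}

```text
clock: 3.92
tool_pos: [0.5294, 0.2463, 0.1262]
eef_rot: [-0.555, 0.832, 0.001, -0.003]
contact_force: [-0.5, 0.4, 0.4]
opening: 1.003
```

```bash
python3 -c "
from h import *
import cv2
to(.532,.246,.089,-113.1)
a=vision.snapshot('scene');cv2.imwrite('pics/s2.png',cv2.resize(a[230:380,290:430],None,fx=5,fy=4))"
```

```text
t 3.92 q [-0.82  0.89  0.57  1.81 -0.74  0.67 -1.78] p [0.5294 0.2463 0.1262] yaw -112.54 tilt 0.4 F [-0.52  0.4   0.44] M [ 0.02  0.2  -0.02] op 1.003
delta cm [-0.08 -0.27  3.71] turn 0.56
```

View pics/s2.png

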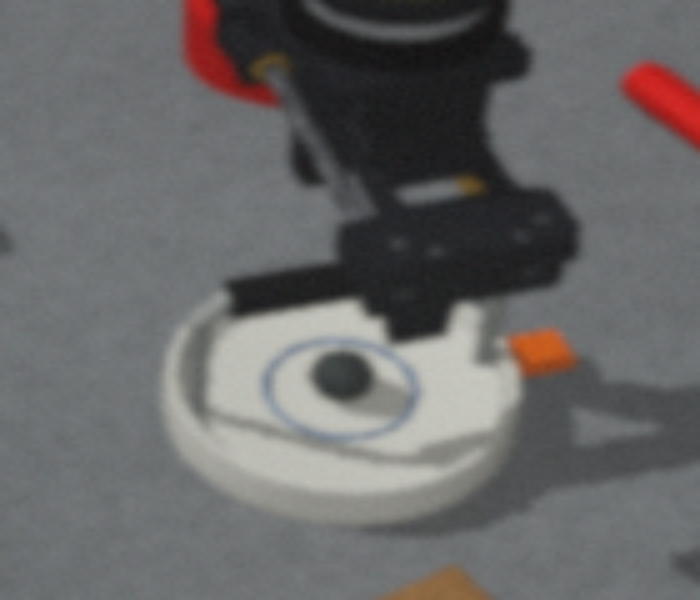

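Emit:
{"name": "send_rows", "arguments": {
  "series": [
    {"delta_pos":[0,0,1.0],"turn":0,"jaw":0},
    {"delta_pos":[0,0,2.0],"turn":0,"jaw":0},
    {"delta_pos":[0,0,3.0],"turn":0,"jaw":0},
    {"delta_pos":[0,0,3.5],"turn":0,"jaw":0},
    {"delta_pos":[0,0,3.5],"turn":0,"jaw":0},
    {"delta_pos":[0,0,3.5],"turn":0,"jaw":0}
  ]
}}

```text
clock: 4.47
tool_pos: [0.532, 0.2462, 0.0946]
eef_rot: [-0.554, 0.833, 0.0, -0.0]
contact_force: [-0.2, -0.5, 0.7]
opening: 1.002
```

```bash
python3 -c "
from h import *
import cv2
to(.532,.246,.089,-113.1)
a=vision.snapshot('scene');cv2.imwrite('pics/s3.png',cv2.resize(a[230:380,290:430],None,fx=5,fy=4))"
```

```text
t 4.47 q [-0.8   0.93  0.53  1.82 -0.79  0.61 -1.75] p [0.532  0.2462 0.0946] yaw -112.76 tilt 0.02 F [-0.16 -0.45  0.69] M [ 0.03  0.15 -0.08] op 1.002
delta cm [ 0.02 -0.    0.56] turn 0.34
```

View pics/s3.png

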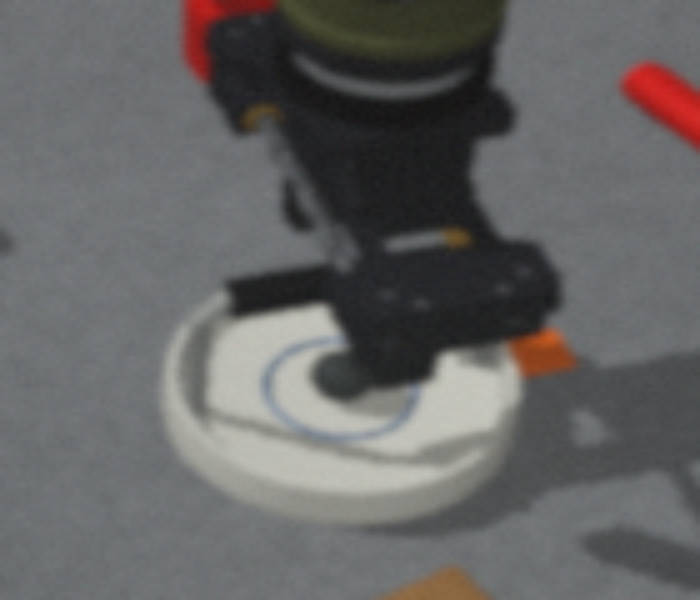

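Emit:
{"name": "send_rows", "arguments": {
  "series": [
    {"delta_pos":[0,0,0.55],"turn":0.3,"jaw":0},
    {"delta_pos":[0,0,0.55],"turn":0.3,"jaw":0},
    {"delta_pos":[0,0,0.55],"turn":0.3,"jaw":0.5},
    {"delta_pos":[0,0,0.55],"turn":0.3,"jaw":0.7},
    {"delta_pos":[0,0,0.55],"turn":0.3,"jaw":0.76},
    {"delta_pos":[0,0,0.55],"turn":0.3,"jaw":0.8},
    {"delta_pos":[0,0,0.55],"turn":0.3,"jaw":0.84},
    {"delta_pos":[0,0,0.55],"turn":0.3,"jaw":0.88}
  ],
  "force": 15
}}

```text
clock: 5.18
tool_pos: [0.5321, 0.2462, 0.0893]
eef_rot: [-0.551, 0.834, 0.0, 0.0]
contact_force: [-1.1, 0.8, 0.8]
opening: 0.571
```

Emit:
{"name": "send_rows", "arguments": {
  "series": [
    {"delta_pos":[0,0,0],"turn":0,"jaw":1},
    {"delta_pos":[0,0,0],"turn":0,"jaw":1},
    {"delta_pos":[0,0,0],"turn":0,"jaw":1}
  ],
  "force": 15
}}

```text
clock: 5.43
tool_pos: [0.5321, 0.2463, 0.0892]
eef_rot: [-0.551, 0.834, 0.0, 0.0]
contact_force: [0.4, 0.8, 0.3]
opening: 0.339
```

Emit:
{"name": "send_rows", "arguments": {
  "series": [
    {"delta_pos":[0,0,0],"turn":0,"jaw":1},
    {"delta_pos":[0,0,0],"turn":0,"jaw":1},
    {"delta_pos":[0,0,0],"turn":0,"jaw":1}
  ],
  "force": 60
}}

```text
clock: 5.68
tool_pos: [0.532, 0.2461, 0.0892]
eef_rot: [-0.551, 0.834, -0.0, -0.0]
contact_force: [-0.4, -0.7, -0.1]
opening: 0.147
```

```bash
python3 -c "
from h import *
to(.532,.246,.089,-113.1)"
```

```text
t 5.68 q [-0.8   0.94  0.52  1.82 -0.79  0.6  -1.75] p [0.532  0.2461 0.0892] yaw -113.06 tilt 0.01 F [-0.36 -0.71 -0.09] M [-0.05  0.23  0.02] op 0.147
delta cm [ 0.01 -0.    0.02] turn 0.04
```

Emit:
{"name": "send_rows", "arguments": {
  "series": [
    {"delta_pos":[0,0,0],"turn":0,"jaw":1},
    {"delta_pos":[0,0,0],"turn":0,"jaw":1},
    {"delta_pos":[0,0,0],"turn":0,"jaw":1},
    {"delta_pos":[0,0,0],"turn":0,"jaw":1}
  ],
  "force": 60
}}

```text
clock: 6.02
tool_pos: [0.532, 0.2461, 0.0892]
eef_rot: [-0.551, 0.834, -0.0, -0.0]
contact_force: [0.3, -1.0, 0.2]
opening: 0.144
```

```bash
python3 -c "
from h import *
to(.532,.246,.089,-113.1)"
```

```text
t 6.02 q [-0.8   0.94  0.52  1.82 -0.79  0.6  -1.75] p [0.532  0.2461 0.0892] yaw -113.07 tilt 0.01 F [ 0.29 -1.01  0.21] M [-0.14  0.15  0.01] op 0.144
delta cm [ 0.01 -0.    0.02] turn 0.03
```

Emit:
{"name": "send_rows", "arguments": {
  "series": [
    {"delta_pos":[0,0,-0.1],"turn":0,"jaw":1},
    {"delta_pos":[0,0,-0.3],"turn":0,"jaw":1},
    {"delta_pos":[0,0,-0.6],"turn":0,"jaw":1},
    {"delta_pos":[0,0,-1.0],"turn":0,"jaw":1},
    {"delta_pos":[0,0,-1.4],"turn":0,"jaw":1},
    {"delta_pos":[0,0,-1.7],"turn":0,"jaw":1},
    {"delta_pos":[0,0,-1.9],"turn":0,"jaw":1},
    {"delta_pos":[0,0,-2.0],"turn":0,"jaw":1}
  ]
}}

```text
clock: 6.68
tool_pos: [0.5323, 0.2463, 0.1097]
eef_rot: [-0.552, 0.834, -0.0, 0.0]
contact_force: [-0.4, -1.4, -4.8]
opening: 0.149
```

```bash
python3 -c "
from h import *
import cv2
to(.532,.246,.210,-113.1)
a=vision.snapshot('scene');cv2.imwrite('pics/s4.png',cv2.resize(a[200:380,290:450],None,fx=4.5,fy=3.3))"
```

```text
t 6.68 q [-0.81  0.91  0.55  1.82 -0.77  0.64 -1.77] p [0.5323 0.2463 0.1097] yaw -113.06 tilt 0.04 F [-0.36 -1.39 -4.77] M [-0.03  0.18  0.01] op 0.149
delta cm [ 4.000e-02  1.000e-02 -1.003e+01] turn 0.04
```

View pics/s4.png

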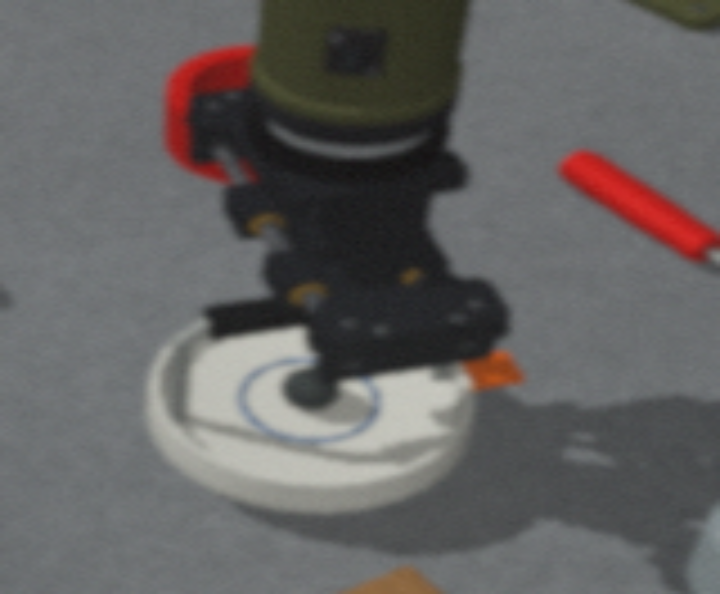

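Emit:
{"name": "send_rows", "arguments": {
  "series": [
    {"delta_pos":[0,0,-0.15],"turn":0,"jaw":1},
    {"delta_pos":[0,0,-0.45],"turn":0,"jaw":1},
    {"delta_pos":[0,0,-0.9],"turn":0,"jaw":1},
    {"delta_pos":[0,0,-1.5],"turn":0,"jaw":1},
    {"delta_pos":[0,0,-2.2],"turn":0,"jaw":1},
    {"delta_pos":[0,0,-3.0],"turn":0,"jaw":1},
    {"delta_pos":[0,0,-3.9],"turn":0,"jaw":1},
    {"delta_pos":[0,0,-4.8],"turn":0,"jaw":1}
  ]
}}

```text
clock: 7.4
tool_pos: [0.5321, 0.2462, 0.1584]
eef_rot: [-0.551, 0.834, -0.0, 0.0]
contact_force: [0.0, -0.6, -5.1]
opening: 0.15
```

Emit:
{"name": "send_rows", "arguments": {
  "series": [
    {"delta_pos":[0,0,-0.9],"turn":0,"jaw":1},
    {"delta_pos":[0,0,-1.8],"turn":0,"jaw":1},
    {"delta_pos":[0,0,-2.6],"turn":0,"jaw":1},
    {"delta_pos":[0,0,-3.3],"turn":0,"jaw":1},
    {"delta_pos":[0,0,-3.9],"turn":0,"jaw":1},
    {"delta_pos":[0,0,-4.4],"turn":0,"jaw":1},
    {"delta_pos":[0,0,-4.8],"turn":0,"jaw":1},
    {"delta_pos":[0,0,-5.1],"turn":0,"jaw":1}
  ]
}}

```text
clock: 8.07
tool_pos: [0.5321, 0.2462, 0.2086]
eef_rot: [-0.551, 0.834, 0.0, 0.0]
contact_force: [-0.4, -0.4, -3.7]
opening: 0.142
```

Emit:
{"name": "send_rows", "arguments": {
  "series": [
    {"delta_pos":[0,0,-0.1],"turn":0,"jaw":1},
    {"delta_pos":[0,0,-0.1],"turn":0,"jaw":1},
    {"delta_pos":[0,0,-0.1],"turn":0,"jaw":1},
    {"delta_pos":[0,0,-0.1],"turn":0,"jaw":1}
  ]
}}

```text
clock: 8.4
tool_pos: [0.5318, 0.2462, 0.2089]
eef_rot: [-0.551, 0.834, 0.0, -0.0]
contact_force: [-0.8, 0.2, -4.5]
opening: 0.148
```

```bash
python3 -c "
from h import *
import cv2
S=[.7044,-.1152,np.radians(-16.6)]
g=place(S,(-.172,0,.210)); print('goal pre',g)
to(*g,-106.6)
for c in ('scene','top'):
  a=vision.snapshot(c);cv2.imwrite('pics/%s5.png'%c,a)"
```

```text
goal pre [ 0.53956852 -0.0660616   0.21      ]
t 8.4 q [-0.88  0.79  0.68  1.75 -0.65  0.84 -1.87] p [0.5318 0.2462 0.2089] yaw -113.06 tilt 0.04 F [-0.79  0.22 -4.46] M [0.01 0.19 0.02] op 0.148
delta cm [ 28.43 -12.95  -0.11] turn -6.46
```

View pics/scene5.png

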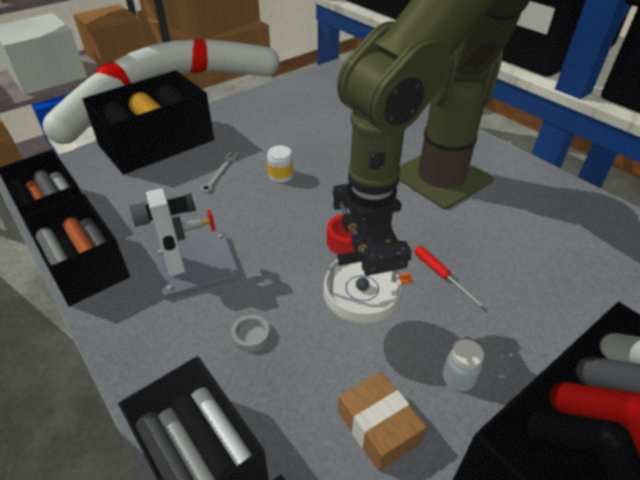

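View pics/top5.png

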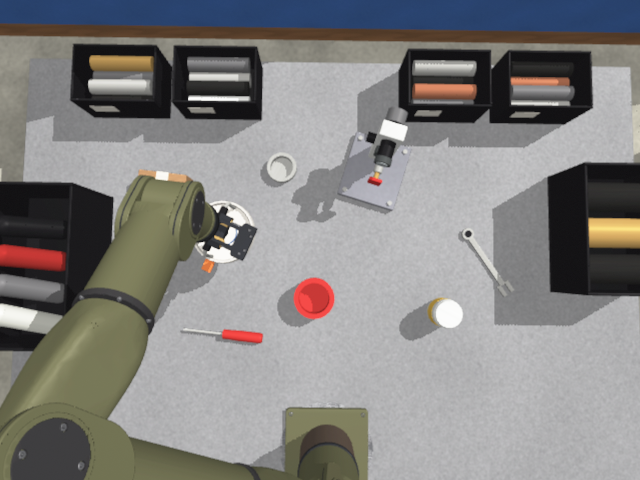

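Emit:
{"name": "send_rows", "arguments": {
  "series": [
    {"delta_pos":[0.11,-0.05,0],"turn":0,"jaw":1},
    {"delta_pos":[0.33,-0.15,0],"turn":0,"jaw":1},
    {"delta_pos":[0.66,-0.3,0],"turn":0,"jaw":1},
    {"delta_pos":[1.09,-0.5,0],"turn":0,"jaw":1},
    {"delta_pos":[1.64,-0.75,0],"turn":0,"jaw":1},
    {"delta_pos":[2.29,-1.05,0],"turn":0,"jaw":1},
    {"delta_pos":[3.06,-1.39,0],"turn":0,"jaw":1},
    {"delta_pos":[3.91,-1.78,0],"turn":0,"jaw":1}
  ]
}}

```text
clock: 9.17
tool_pos: [0.5331, 0.2023, 0.2093]
eef_rot: [-0.551, 0.834, -0.0, 0.0]
contact_force: [0.3, -0.5, -4.0]
opening: 0.151
```

Emit:
{"name": "send_rows", "arguments": {
  "series": [
    {"delta_pos":[0.85,-0.39,0],"turn":0,"jaw":1},
    {"delta_pos":[1.71,-0.78,0],"turn":0,"jaw":1},
    {"delta_pos":[2.56,-1.17,0],"turn":0,"jaw":1},
    {"delta_pos":[3.42,-1.56,0],"turn":0,"jaw":1},
    {"delta_pos":[4.27,-1.95,0],"turn":0,"jaw":1},
    {"delta_pos":[5.13,-2.34,0],"turn":0,"jaw":1},
    {"delta_pos":[5.98,-2.73,0],"turn":0,"jaw":1},
    {"delta_pos":[6.84,-3.12,0],"turn":0,"jaw":1}
  ]
}}

```text
clock: 9.83
tool_pos: [0.5351, 0.1272, 0.2092]
eef_rot: [-0.551, 0.834, 0.0, 0.0]
contact_force: [0.4, 0.0, -3.5]
opening: 0.148
```

Emit:
{"name": "send_rows", "arguments": {
  "series": [
    {"delta_pos":[0.85,-0.39,0],"turn":0,"jaw":1},
    {"delta_pos":[1.71,-0.78,0],"turn":0,"jaw":1},
    {"delta_pos":[2.56,-1.17,0],"turn":0,"jaw":1},
    {"delta_pos":[3.42,-1.56,0],"turn":0,"jaw":1},
    {"delta_pos":[4.27,-1.95,0],"turn":0,"jaw":1},
    {"delta_pos":[5.13,-2.34,0],"turn":0,"jaw":1},
    {"delta_pos":[5.98,-2.73,0],"turn":0,"jaw":1},
    {"delta_pos":[6.84,-3.12,0],"turn":0,"jaw":1}
  ]
}}

```text
clock: 10.5
tool_pos: [0.537, 0.0521, 0.2092]
eef_rot: [-0.551, 0.834, 0.0, 0.0]
contact_force: [-0.4, -0.9, -4.9]
opening: 0.148
```

```bash
python3 -c "
from h import *
to(.5396,-.0661,.210,-106.6)"
```

```text
t 10.5 q [-0.54  0.72  0.63  1.89 -0.62  0.73 -1.53] p [0.537  0.0521 0.2092] yaw -113.06 tilt 0.01 F [-0.44 -0.92 -4.93] M [-0.01  0.17  0.07] op 0.148
delta cm [10.77 -4.87 -0.08] turn -6.46
```

Emit:
{"name": "send_rows", "arguments": {
  "series": [
    {"delta_pos":[0.85,-0.39,0],"turn":0,"jaw":1},
    {"delta_pos":[1.71,-0.78,0],"turn":0,"jaw":1},
    {"delta_pos":[2.56,-1.17,0],"turn":0,"jaw":1},
    {"delta_pos":[3.42,-1.56,0],"turn":0,"jaw":1},
    {"delta_pos":[4.27,-1.95,0],"turn":0,"jaw":1},
    {"delta_pos":[5.13,-2.34,0],"turn":0,"jaw":1},
    {"delta_pos":[5.98,-2.73,0],"turn":0,"jaw":1},
    {"delta_pos":[6.84,-3.12,0],"turn":0,"jaw":1}
  ]
}}

```text
clock: 11.17
tool_pos: [0.5389, -0.0231, 0.2092]
eef_rot: [-0.551, 0.834, 0.0, 0.0]
contact_force: [-0.2, -0.5, -3.9]
opening: 0.148
```

Emit:
{"name": "send_rows", "arguments": {
  "series": [
    {"delta_pos":[0.86,-0.39,0],"turn":0,"jaw":1},
    {"delta_pos":[1.62,-0.74,0],"turn":0,"jaw":1},
    {"delta_pos":[2.28,-1.04,0],"turn":0,"jaw":1},
    {"delta_pos":[2.82,-1.29,0],"turn":0,"jaw":1},
    {"delta_pos":[3.26,-1.49,0],"turn":0,"jaw":1},
    {"delta_pos":[3.59,-1.64,0],"turn":0,"jaw":1},
    {"delta_pos":[3.8,-1.73,0],"turn":0,"jaw":1},
    {"delta_pos":[3.91,-1.78,0],"turn":0,"jaw":1}
  ]
}}

```text
clock: 11.83
tool_pos: [0.5399, -0.0653, 0.2092]
eef_rot: [-0.551, 0.834, 0.0, 0.0]
contact_force: [0.6, -0.3, -4.0]
opening: 0.15
```

Emit:
{"name": "send_rows", "arguments": {
  "series": [
    {"delta_pos":[0,0,0],"turn":-0.5,"jaw":1},
    {"delta_pos":[0,0,0],"turn":-1.5,"jaw":1},
    {"delta_pos":[0,0,0],"turn":-2.5,"jaw":1},
    {"delta_pos":[0,0,0],"turn":-3.5,"jaw":1},
    {"delta_pos":[0,0,0],"turn":-4.5,"jaw":1},
    {"delta_pos":[0,0,0],"turn":-5.5,"jaw":1},
    {"delta_pos":[0,0,0],"turn":-6.2,"jaw":1},
    {"delta_pos":[0,0,0],"turn":-6.5,"jaw":1}
  ]
}}

```text
clock: 12.5
tool_pos: [0.5399, -0.0651, 0.2092]
eef_rot: [-0.598, 0.801, 0.0, 0.0]
contact_force: [1.3, -0.1, -3.7]
opening: 0.151
```

```bash
python3 -c "
from h import *
import cv2
to(.5396,-.0661,.210,-106.6)
for c in ('scene','top'):
  a=vision.snapshot(c);cv2.imwrite('pics/%s6.png'%c,a)
a=cv2.imread('pics/scene6.png');cv2.imwrite('pics/s6z.png',cv2.resize(a[150:300,120:320],None,fx=4,fy=4,interpolation=2))
a=cv2.imread('pics/top6.png');cv2.imwrite('pics/t6z.png',cv2.resize(a[100:280,290:450],None,fx=4.4,fy=3.3,interpolation=2))"
```

```text
t 12.5 q [-0.29  0.71  0.57  1.88 -0.56  0.72 -1.26] p [ 0.5399 -0.0651  0.2092] yaw -106.5 tilt 0.01 F [ 1.34 -0.08 -3.66] M [-0.08  0.19 -0.01] op 0.151
delta cm [ 0.11  0.   -0.08] turn 0.1
```

View pics/s6z.png

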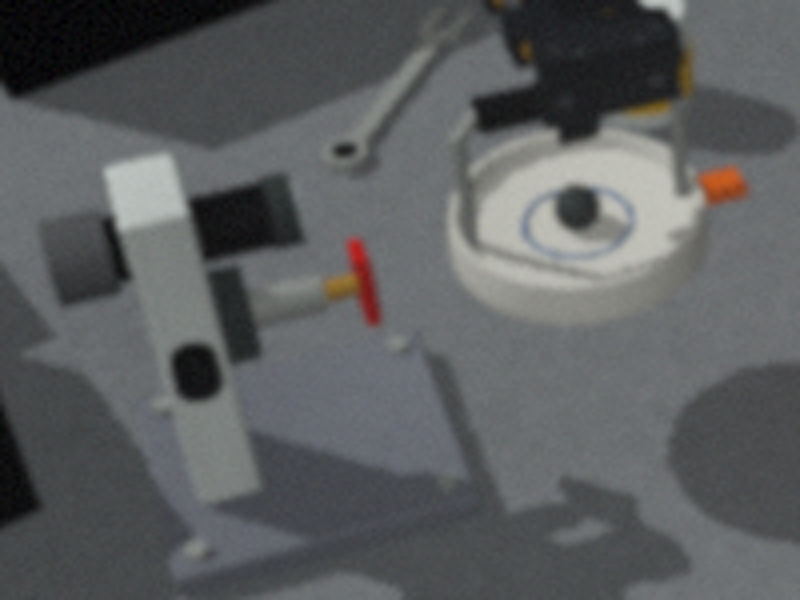

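View pics/t6z.png

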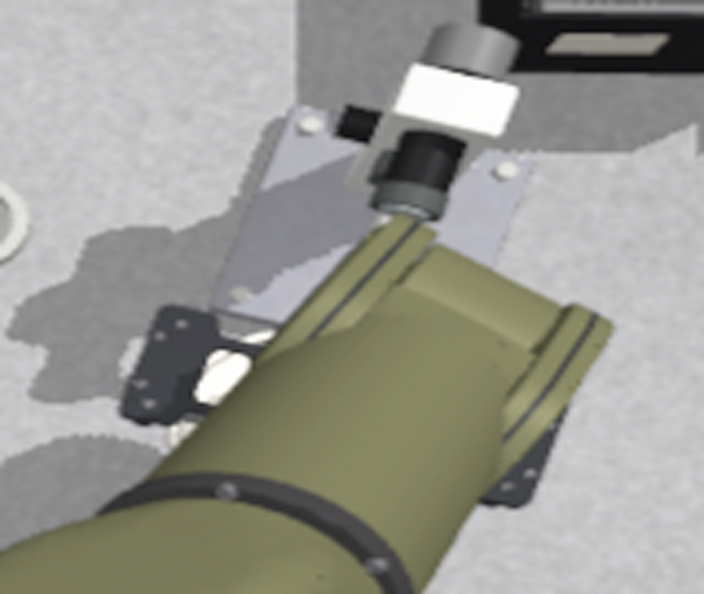

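```bash
cat >> h.py <<'E'
def dishp(yawoff=90):
    s=r.get_state(); M=R.from_quat(s["eef_rot"]).as_matrix(); y=np.arctan2(M[1,0],M[0,0])-np.pi/2
    return [s["tool_pos"][0],s["tool_pos"][1],y],s["tool_pos"][2]-.0892
def overlay(fn,out,box,f,tz=0.0,tilt=(0,0)):
    import cv2
    p,z=dishp(); p[2]+=np.pi
    a=cv2.imread(fn); x0,x1,y0,y1=box; a=cv2.resize(a[y0:y1,x0:x1],None,fx=f,fy=f,interpolation=2)
    D=lambda P:place(p,(P[0],P[1],P[2]+z))
    def px(P): u=proj("scene",D(P)); return tuple(int(round(v)) for v in ((u-[x0,y0]+.5)*f-.5))
    def poly(Ps,c): cv2.polylines(a,[np.array([px(P) for P in Ps])],False,c,1)
    t=np.linspace(0,2*np.pi,60)
    poly([(.072*np.cos(k),.072*np.sin(k),0) for k in t],(0,255,0))
    poly([(.03*np.cos(k),.03*np.sin(k),.0116) for k in t],(0,0,255))
    poly([(.097,-.011,.015),(.097,.011,.015),(.075,.011,.015)],(255,0,255))
    poly([(-.05,-.007,.105),(-.05,.007,.105),(.05,.007,.105),(.05,-.007,.105),(-.05,-.007,.105)],(255,255,0))
    cv2.imwrite(out,a)
E
python3 -c "
from h import *
overlay('pics/scene6.png','pics/o6.png',(200,320,150,240),6)"
```

```text
(no output)
```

View pics/o6.png

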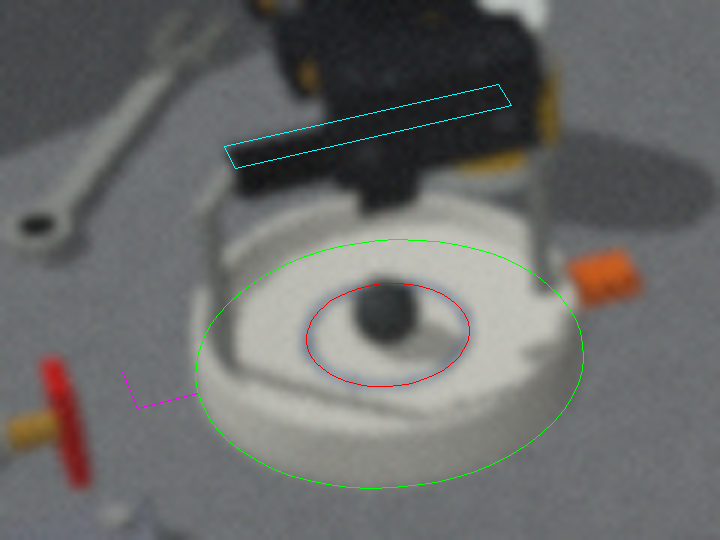

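Emit:
{"name": "send_rows", "arguments": {
  "series": [
    {"delta_pos":[0.02,-0.1,-0.02],"turn":0.0,"jaw":1},
    {"delta_pos":[0.05,-0.3,-0.05],"turn":0.1,"jaw":1},
    {"delta_pos":[0.08,-0.6,-0.1],"turn":0.1,"jaw":1},
    {"delta_pos":[0.1,-1.0,-0.15],"turn":0.1,"jaw":1},
    {"delta_pos":[0.1,-1.4,-0.18],"turn":0.1,"jaw":1},
    {"delta_pos":[0.1,-1.8,-0.18],"turn":0.1,"jaw":1},
    {"delta_pos":[0.1,-2.2,-0.18],"turn":0.1,"jaw":1},
    {"delta_pos":[0.1,-2.5,-0.18],"turn":0.1,"jaw":1}
  ]
}}

```text
clock: 13.27
tool_pos: [0.5643, -0.0734, 0.211]
eef_rot: [-0.597, 0.802, -0.0, 0.0]
contact_force: [0.6, -0.1, -4.4]
opening: 0.15
```

Emit:
{"name": "send_rows", "arguments": {
  "series": [
    {"delta_pos":[0,-0.2,0],"turn":0.0,"jaw":1},
    {"delta_pos":[0,-0.3,0],"turn":0,"jaw":1},
    {"delta_pos":[0,-0.4,0],"turn":0,"jaw":1},
    {"delta_pos":[0,-0.4,0],"turn":0,"jaw":1},
    {"delta_pos":[0,-0.4,0],"turn":0,"jaw":1}
  ]
}}

```text
clock: 13.68
tool_pos: [0.5673, -0.0743, 0.2109]
eef_rot: [-0.597, 0.802, 0.0, -0.0]
contact_force: [-0.0, -0.5, -4.5]
opening: 0.148
```

```bash
sed -i 's/ p\[2\]+=np.pi/ pass/' h.py
cat >> h.py <<'E'
SP=np.array([.7044,-.1152,np.radians(-16.6)])
def sf():
    s,M,yaw=st(); c,sn=np.cos(SP[2]),np.sin(SP[2]); d=s["tool_pos"][:2]-SP[:2]
    Rz=np.array([[c,sn],[-sn,c]]); print("stand frame mm",(Rz@d*1000).round(2),"uz",((s["tool_pos"][2]-.0892)*1000).round(2),"F",(Rz@s["contact_force"][:2]).round(2),"dyaw",round(yaw+106.6,2))
E
python3 -c "
from h import *
import cv2
sf()
cv2.imwrite('pics/scene7.png',vision.snapshot('scene'))
overlay('pics/scene7.png','pics/o7.png',(150,300,150,250),5.3)"
```

```text
t 13.68 q [-0.27  0.74  0.57  1.79 -0.55  0.77 -1.27] p [ 0.5673 -0.0743  0.2109] yaw -106.67 tilt 0.02 F [-0.03 -0.48 -4.51] M [0.01 0.09 0.06] op 0.148
stand frame mm [-143.09   -0.  ] uz 121.75 F [ 0.11 -0.46] dyaw -0.07
```

View pics/o7.png

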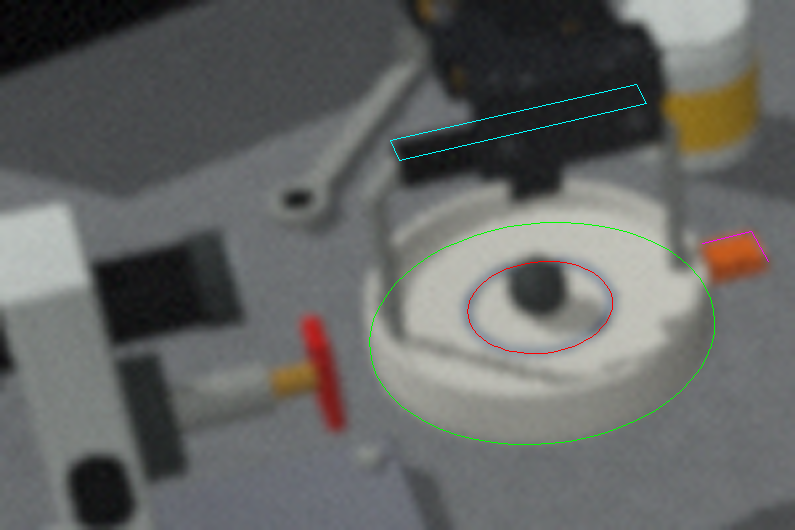

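Emit:
{"name": "send_rows", "arguments": {
  "series": [
    {"delta_pos":[0,-0.1,0.02],"turn":0,"jaw":1},
    {"delta_pos":[0,-0.2,0.04],"turn":0,"jaw":1},
    {"delta_pos":[0,-0.3,0.06],"turn":0,"jaw":1},
    {"delta_pos":[0,-0.4,0.06],"turn":0,"jaw":1},
    {"delta_pos":[0,-0.5,0.06],"turn":0,"jaw":1},
    {"delta_pos":[0,-0.6,0.06],"turn":0,"jaw":1},
    {"delta_pos":[0,-0.7,0.06],"turn":0,"jaw":1},
    {"delta_pos":[0,-0.8,0.06],"turn":0,"jaw":1}
  ]
}}

```text
clock: 14.4
tool_pos: [0.5752, -0.0767, 0.2104]
eef_rot: [-0.597, 0.802, 0.0, 0.0]
contact_force: [0.9, -0.0, -4.2]
opening: 0.148
```

```bash
python3 -c "
from h import *
sf()"
```

```text
t 14.4 q [-0.27  0.75  0.57  1.77 -0.55  0.79 -1.28] p [ 0.5752 -0.0767  0.2104] yaw -106.67 tilt 0.01 F [ 0.85 -0.   -4.18] M [-0.05  0.14  0.03] op 0.148
stand frame mm [-1.348e+02 -1.000e-02] uz 121.2 F [0.82 0.24] dyaw -0.07
```

Emit:
{"name": "send_rows", "arguments": {
  "series": [
    {"delta_pos":[0,-0.05,0],"turn":0,"jaw":1},
    {"delta_pos":[0,-0.1,0],"turn":0,"jaw":1},
    {"delta_pos":[0,-0.15,0],"turn":0,"jaw":1},
    {"delta_pos":[0,-0.2,0],"turn":0,"jaw":1},
    {"delta_pos":[0,-0.25,0],"turn":0,"jaw":1},
    {"delta_pos":[0,-0.3,0],"turn":0,"jaw":1}
  ]
}}

```text
clock: 14.9
tool_pos: [0.578, -0.0775, 0.2104]
eef_rot: [-0.597, 0.802, 0.0, 0.0]
contact_force: [0.1, -0.7, -4.7]
opening: 0.145
```

```bash
python3 -c "
from h import *
sf()"
```

```text
t 14.9 q [-0.26  0.75  0.57  1.76 -0.55  0.79 -1.28] p [ 0.578  -0.0775  0.2104] yaw -106.66 tilt 0.0 F [ 0.08 -0.67 -4.72] M [ 0.01  0.12 -0.02] op 0.145
stand frame mm [-1.319e+02 -1.000e-02] uz 121.21 F [ 0.27 -0.62] dyaw -0.06
```

Emit:
{"name": "send_rows", "arguments": {
  "series": [
    {"delta_pos":[0,-0.05,0],"turn":0,"jaw":1},
    {"delta_pos":[0,-0.1,0],"turn":0,"jaw":1},
    {"delta_pos":[0,-0.15,0],"turn":0,"jaw":1},
    {"delta_pos":[0,-0.2,0],"turn":0,"jaw":1}
  ]
}}

```text
clock: 15.23
tool_pos: [0.5799, -0.0781, 0.2104]
eef_rot: [-0.597, 0.802, 0.0, 0.0]
contact_force: [-0.0, -0.1, -4.2]
opening: 0.146
```

```bash
python3 -c "
from h import *
sf()"
```

```text
t 15.23 q [-0.26  0.76  0.57  1.75 -0.55  0.8  -1.28] p [ 0.5799 -0.0781  0.2104] yaw -106.67 tilt 0.01 F [-0.02 -0.09 -4.23] M [0.02 0.16 0.  ] op 0.146
stand frame mm [-129.88    0.  ] uz 121.2 F [ 0.  -0.1] dyaw -0.07
```

Emit:
{"name": "send_rows", "arguments": {
  "series": [
    {"delta_pos":[0,-0.05,0],"turn":0,"jaw":1},
    {"delta_pos":[0,-0.1,0],"turn":0,"jaw":1},
    {"delta_pos":[0,-0.15,0],"turn":0,"jaw":1},
    {"delta_pos":[0,-0.2,0],"turn":0,"jaw":1}
  ]
}}

```text
clock: 15.57
tool_pos: [0.5818, -0.0787, 0.2104]
eef_rot: [-0.597, 0.802, 0.0, 0.0]
contact_force: [-0.5, 0.8, -2.9]
opening: 0.148
```

```bash
python3 -c "
from h import *
sf()"
```

```text
t 15.57 q [-0.26  0.76  0.57  1.75 -0.55  0.8  -1.28] p [ 0.5818 -0.0787  0.2104] yaw -106.66 tilt 0.01 F [-0.54  0.76 -2.92] M [ 0.04  0.15 -0.03] op 0.148
stand frame mm [-1.2789e+02 -1.0000e-02] uz 121.17 F [-0.74  0.58] dyaw -0.06
```

Emit:
{"name": "send_rows", "arguments": {
  "series": [
    {"delta_pos":[0,-0.05,0],"turn":0,"jaw":1},
    {"delta_pos":[0,-0.1,0],"turn":0,"jaw":1},
    {"delta_pos":[0,-0.15,0],"turn":0,"jaw":1},
    {"delta_pos":[0,-0.2,0],"turn":0,"jaw":1}
  ]
}}

```text
clock: 15.9
tool_pos: [0.5834, -0.0791, 0.2103]
eef_rot: [-0.597, 0.802, 0.0, -0.0]
contact_force: [-0.9, 0.2, -2.8]
opening: 0.146
```

```bash
python3 -c "
from h import *
sf()"
```

```text
t 15.9 q [-0.26  0.76  0.58  1.74 -0.55  0.8  -1.28] p [ 0.5834 -0.0791  0.2103] yaw -106.67 tilt 0.06 F [-0.86  0.19 -2.79] M [0.1  0.5  0.02] op 0.146
stand frame mm [-1.263e+02 -1.000e-02] uz 121.09 F [-0.88 -0.06] dyaw -0.07
```

```bash
python3 -c "
from h import *
import cv2
sf()
cv2.imwrite('pics/scene8.png',vision.snapshot('scene'))
overlay('pics/scene8.png','pics/o8.png',(170,290,160,250),6.6)"
```

```text
t 15.9 q [-0.26  0.76  0.58  1.74 -0.55  0.8  -1.28] p [ 0.5834 -0.0791  0.2103] yaw -106.67 tilt 0.06 F [-0.86  0.19 -2.79] M [0.1  0.5  0.02] op 0.146
stand frame mm [-1.263e+02 -1.000e-02] uz 121.09 F [-0.88 -0.06] dyaw -0.07
```

View pics/o8.png

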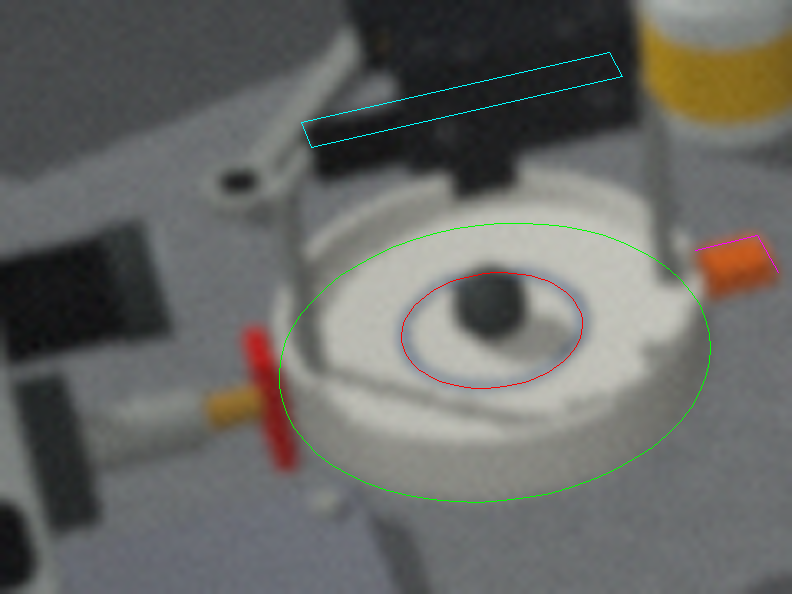

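Emit:
{"name": "send_rows", "arguments": {
  "series": [
    {"delta_pos":[0,-0.05,0],"turn":0,"jaw":1},
    {"delta_pos":[0,-0.1,0],"turn":0,"jaw":1},
    {"delta_pos":[0,-0.15,0],"turn":0,"jaw":1},
    {"delta_pos":[0,-0.2,0],"turn":0,"jaw":1},
    {"delta_pos":[0,-0.2,0],"turn":0,"jaw":1}
  ]
}}

```text
clock: 16.37
tool_pos: [0.5852, -0.0797, 0.2103]
eef_rot: [-0.597, 0.802, 0.001, -0.0]
contact_force: [-2.4, 1.3, -2.4]
opening: 0.146
```

```bash
python3 -c "
from h import *
import cv2
sf()
cv2.imwrite('pics/scene9.png',vision.snapshot('scene'))
overlay('pics/scene9.png','pics/o9.png',(170,290,160,250),6.6)"
```

```text
t 16.37 q [-0.26  0.76  0.58  1.74 -0.55  0.81 -1.28] p [ 0.5852 -0.0797  0.2103] yaw -106.66 tilt 0.07 F [-2.39  1.31 -2.44] M [ 0.23  0.93 -0.02] op 0.146
stand frame mm [-1.2443e+02 -1.0000e-02] uz 121.06 F [-2.66  0.58] dyaw -0.06
```

View pics/o9.png

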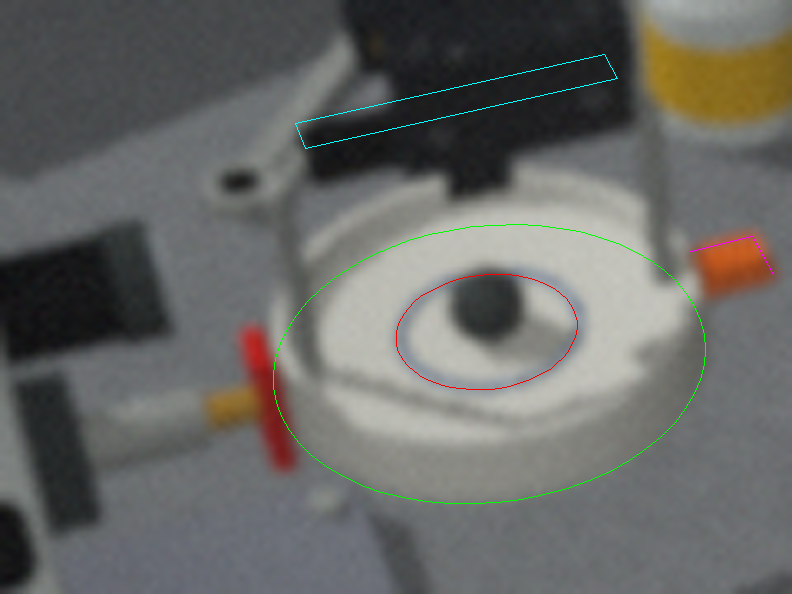

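```bash
cat >> h.py <<'E'
import cv2
def cen(a,kind):
    h=cv2.cvtColor(a,cv2.COLOR_BGR2HSV).astype(int); H,S,V=h[...,0],h[...,1],h[...,2]
    if kind=="tab": m=(H>=5)&(H<=14)&(S>150)&(V>120); box=(200,330,150,260)
    else: m=((H<=4)|(H>=175))&(S>170)&(V>70); box=(195,235,195,245)
    k=np.zeros_like(m); k[box[2]:box[3],box[0]:box[1]]=True; m&=k
    w=m.astype(float); ys,xs=np.nonzero(m); return np.array([xs.mean(),ys.mean()]),m.sum()
def padmm(a,ref="pics/scene7.png"):
    c,n=cen(a,"pad"); c0,n0=cen(cv2.imread(ref),"pad")
    u=lambda d:proj("scene",place(SP,(-.058+d,0,.125)))
    g=(u(.005)-u(0))/5; return float((c-c0)@g/(g@g)),n,n0
def tabtilt(a,pos,yaw_tool):
    # tilt (deg) about the jaw axis through bail; + = tab side up
    c,n=cen(a,"tab"); p=[pos[0],pos[1],np.radians(yaw_tool-90)]; z=pos[2]-.0892
    def pr(th,P): 
        ct,s=np.cos(th),np.sin(th); x,zz=P[0],P[2]-.097
        return proj("scene",place(p,(ct*x-s*zz,P[1],s*x+ct*zz+.097+z)))
    return c,n,pr
E
python3 - <<'E'
from h import *
poses={7:([.5673,-.0743,.2109],-106.67),8:([.5834,-.0791,.2103],-106.67),9:([.5852,-.0797,.2103],-106.66)}
P=(.0865,0,.0145); off=None
for k,(pos,y) in poses.items():
    a=cv2.imread(f"pics/scene{k}.png"); c,n,pr=tabtilt(a,pos,y)
    if off is None: off=c-pr(0,P)
    e=c-off-pr(0,P); g=(pr(.01,P)-pr(0,P))/.01
    print(k,n,off,e.round(2),"tilt deg",np.degrees(e@g/(g@g)).round(2),"pad mm",padmm(a))
E
```

```text
7 71 [-8.37625498  2.79018159] [0. 0.] tilt deg 0.0 pad mm (0.0, np.int64(45), np.int64(45))
8 72 [-8.37625498  2.79018159] [ 2.14 -0.72] tilt deg 2.16 pad mm (0.04597160543621658, np.int64(40), np.int64(45))
9 71 [-8.37625498  2.79018159] [ 3.44 -1.35] tilt deg 3.65 pad mm (0.7278820809141369, np.int64(45), np.int64(45))
```

```bash
cat >> h.py <<'E'
def tabc(a,uv,R_=11):
    h=cv2.cvtColor(a,cv2.COLOR_BGR2HSV).astype(int); H,S,V=h[...,0],h[...,1],h[...,2]
    x0,y0=int(uv[0]-R_),int(uv[1]-R_); 
    m=(H>=3)&(H<=17)&(S>110)&(V>90); k=np.zeros_like(m); k[y0:y0+2*R_+1,x0:x0+2*R_+1]=True; m&=k
    w=m*S; ys,xs=np.mgrid[:480,:640]; return np.array([(w*xs).sum(),(w*ys).sum()])/w.sum(),m.sum()
PT=(.0865,0,.0145)
def tilt_of(a,pos,y,off=None):
    _,_,pr=tabtilt(a,pos,y); c,n=tabc(a,pr(0,PT)); 
    e=c-pr(0,PT)-(0 if off is None else off); g=(pr(.01,PT)-pr(0,PT))/.01
    return c-pr(0,PT),e.round(2),n,np.degrees(e@g/(g@g)).round(2)
E
python3 - <<'E'
from h import *
poses={6:([ 0.5399,-0.0651,0.2092],-106.5),7:([.5673,-.0743,.2109],-106.67),8:([.5834,-.0791,.2103],-106.67),9:([.5852,-.0797,.2103],-106.66)}
off=None
for k in (7,6,8,9):
    a=cv2.imread(f"pics/scene{k}.png"); o,e,n,t=tilt_of(a,*poses[k],off); 
    if off is None: off=o
    print(k,n,o,e,"tilt",t)
E
```

```text
7 82 [-0.541286   0.7026424] [-0.54  0.7 ] tilt -0.99
6 79 [-0.4431177   0.66217607] [ 0.1  -0.04] tilt 0.11
8 82 [-0.25245323  0.52528015] [ 0.29 -0.18] tilt 0.36
9 82 [-0.02078844  0.04436463] [ 0.52 -0.66] tilt 0.94
```

Emit:
{"name": "send_rows", "arguments": {
  "series": [
    {"delta_pos":[0,-0.05,0],"turn":0,"jaw":1},
    {"delta_pos":[0,-0.1,0],"turn":0,"jaw":1},
    {"delta_pos":[0,-0.15,0],"turn":0,"jaw":1},
    {"delta_pos":[0,-0.2,0],"turn":0,"jaw":1},
    {"delta_pos":[0,-0.25,0],"turn":0,"jaw":1},
    {"delta_pos":[0,-0.3,0],"turn":0,"jaw":1},
    {"delta_pos":[0,-0.3,0],"turn":0,"jaw":1}
  ]
}}

```text
clock: 17.0
tool_pos: [0.5885, -0.0807, 0.2104]
eef_rot: [-0.597, 0.802, 0.0, -0.0]
contact_force: [-4.0, 1.1, -1.3]
opening: 0.145
```

```bash
cat >> h.py <<'E'
OFF=np.array([-.54,.70])
def look(k):
    s,M,y=st(); sf(); a=vision.snapshot("scene"); cv2.imwrite(f"pics/scene{k}.png",a)
    print("tilt",tilt_of(a,s["tool_pos"],y,OFF)[1:],"pad give",padmm(a))
    overlay(f"pics/scene{k}.png",f"pics/o{k}.png",(170,290,160,250),6.6)
E
python3 -c "
from h import *
look(10)"
```

```text
t 17.0 q [-0.26  0.77  0.58  1.73 -0.55  0.81 -1.28] p [ 0.5885 -0.0807  0.2104] yaw -106.66 tilt 0.01 F [-3.96  1.11 -1.26] M [0.3  1.09 0.02] op 0.145
t 17.0 q [-0.26  0.77  0.58  1.73 -0.55  0.81 -1.28] p [ 0.5885 -0.0807  0.2104] yaw -106.66 tilt 0.01 F [-3.96  1.11 -1.26] M [0.3  1.09 0.02] op 0.145
stand frame mm [-1.2092e+02 -4.0000e-02] uz 121.18 F [-4.11 -0.07] dyaw -0.06
tilt (array([ 0.62, -0.76]), np.int64(83), np.float64(1.1)) pad give (4.213218722156988, np.int64(42), np.int64(45))
```

View pics/o10.png

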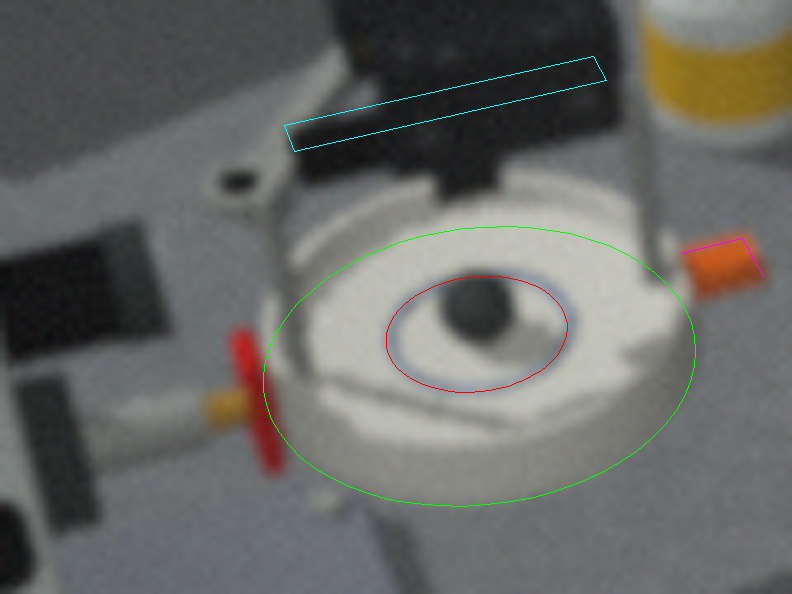

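Emit:
{"name": "send_rows", "arguments": {
  "series": [
    {"delta_pos":[0,-0.05,0],"turn":0,"jaw":1},
    {"delta_pos":[0,-0.1,0],"turn":0,"jaw":1},
    {"delta_pos":[0,-0.15,0],"turn":0,"jaw":1},
    {"delta_pos":[0,-0.2,0],"turn":0,"jaw":1},
    {"delta_pos":[0,-0.25,0],"turn":0,"jaw":1},
    {"delta_pos":[0,-0.3,0],"turn":0,"jaw":1},
    {"delta_pos":[0,-0.3,0],"turn":0,"jaw":1},
    {"delta_pos":[0,-0.3,0],"turn":0,"jaw":1}
  ]
}}

```text
clock: 17.72
tool_pos: [0.5913, -0.0815, 0.2104]
eef_rot: [-0.597, 0.802, 0.0, -0.0]
contact_force: [-3.7, 2.0, -1.5]
opening: 0.149
```

Emit:
{"name": "send_rows", "arguments": {
  "series": [
    {"delta_pos":[0,0,0],"turn":0,"jaw":1},
    {"delta_pos":[0,0,0],"turn":0,"jaw":1},
    {"delta_pos":[0,0,0],"turn":0,"jaw":1},
    {"delta_pos":[0,0,0],"turn":0,"jaw":1},
    {"delta_pos":[0,0,0],"turn":0,"jaw":1},
    {"delta_pos":[0,0,0],"turn":0,"jaw":1},
    {"delta_pos":[0,0,0],"turn":0,"jaw":1},
    {"delta_pos":[0,0,0],"turn":0,"jaw":1}
  ]
}}

```text
clock: 18.38
tool_pos: [0.5914, -0.0815, 0.2104]
eef_rot: [-0.597, 0.802, 0.0, 0.0]
contact_force: [-4.7, 0.9, -2.2]
opening: 0.148
```

Emit:
{"name": "send_rows", "arguments": {
  "series": [
    {"delta_pos":[0,0,0],"turn":0,"jaw":1},
    {"delta_pos":[0,0,0],"turn":0,"jaw":1},
    {"delta_pos":[0,0,0],"turn":0,"jaw":1},
    {"delta_pos":[0,0,0],"turn":0,"jaw":1},
    {"delta_pos":[0,0,0],"turn":0,"jaw":1},
    {"delta_pos":[0,0,0],"turn":0,"jaw":1},
    {"delta_pos":[0,0,0],"turn":0,"jaw":1},
    {"delta_pos":[0,0,0],"turn":0,"jaw":1}
  ]
}}

```text
clock: 19.05
tool_pos: [0.5914, -0.0815, 0.2104]
eef_rot: [-0.597, 0.802, 0.0, -0.0]
contact_force: [-4.2, 1.1, -2.9]
opening: 0.148
```

```bash
python3 -c "
from h import *
look(11)"
```

```text
t 19.05 q [-0.25  0.77  0.58  1.72 -0.55  0.82 -1.29] p [ 0.5914 -0.0815  0.2104] yaw -106.67 tilt 0.01 F [-4.19  1.06 -2.91] M [0.37 1.17 0.  ] op 0.148
t 19.05 q [-0.25  0.77  0.58  1.72 -0.55  0.82 -1.29] p [ 0.5914 -0.0815  0.2104] yaw -106.67 tilt 0.01 F [-4.19  1.06 -2.91] M [0.37 1.17 0.  ] op 0.148
stand frame mm [-1.1796e+02 -3.0000e-02] uz 121.18 F [-4.32 -0.18] dyaw -0.07
tilt (array([ 0.67, -0.92]), np.int64(83), np.float64(1.27)) pad give (6.800360161244102, np.int64(41), np.int64(45))
```

View pics/o11.png

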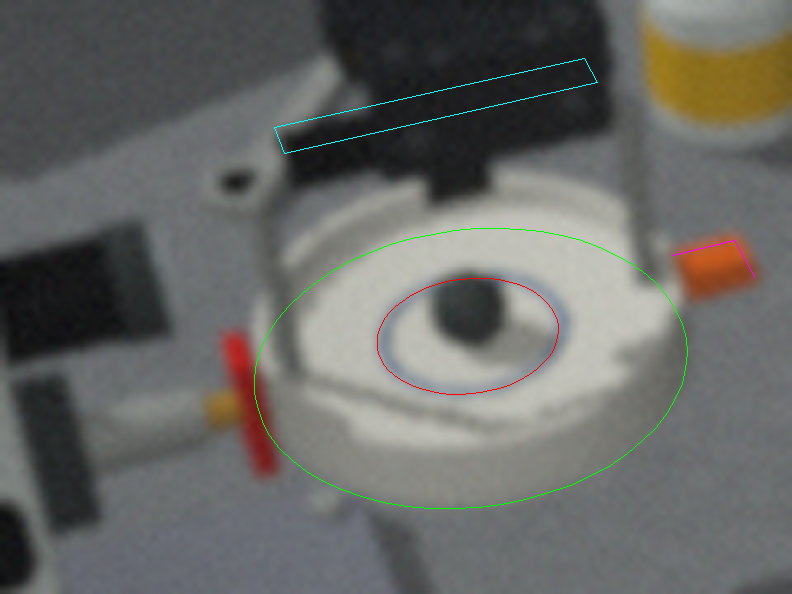

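The stop gave about 6.8 mm at 4.3 N and I held it there for over 1.3 s. The dish tilts about 1°, and the ball is inside the ring. Next is the quarter turn, done slowly.

Emit:
{"name": "send_rows", "arguments": {
  "series": [
    {"delta_pos":[0,0,0],"turn":-0.4,"jaw":1},
    {"delta_pos":[0,0,0],"turn":-1.2,"jaw":1},
    {"delta_pos":[0,0,0],"turn":-2.4,"jaw":1},
    {"delta_pos":[0,0,0],"turn":-4,"jaw":1},
    {"delta_pos":[0,0,0],"turn":-6,"jaw":1},
    {"delta_pos":[0,0,0],"turn":-8.4,"jaw":1},
    {"delta_pos":[0,0,0],"turn":-11,"jaw":1},
    {"delta_pos":[0,0,0],"turn":-13.6,"jaw":1}
  ]
}}

```text
clock: 19.77
tool_pos: [0.5908, -0.0822, 0.2101]
eef_rot: [-0.689, 0.725, 0.0, -0.001]
contact_force: [-4.9, -0.9, -4.6]
opening: 0.149
```

```bash
python3 -c "
from h import *
sf()"
```

```text
t 19.77 q [-0.22  0.76  0.51  1.72 -0.48  0.8  -1.11] p [ 0.5908 -0.0822  0.2101] yaw -92.91 tilt 0.07 F [-4.91 -0.88 -4.61] M [-0.19  1.39 -0.1 ] op 0.149
stand frame mm [-118.28   -0.8 ] uz 120.87 F [-4.46 -2.25] dyaw 13.69
```

Emit:
{"name": "send_rows", "arguments": {
  "series": [
    {"delta_pos":[0,0,0],"turn":-2.6,"jaw":1},
    {"delta_pos":[0,0,0],"turn":-5.2,"jaw":1},
    {"delta_pos":[0,0,0],"turn":-7.8,"jaw":1},
    {"delta_pos":[0,0,0],"turn":-10.4,"jaw":1},
    {"delta_pos":[0,0,0],"turn":-13,"jaw":1},
    {"delta_pos":[0,0,0],"turn":-15.4,"jaw":1},
    {"delta_pos":[0,0,0],"turn":-17,"jaw":1},
    {"delta_pos":[0,0,0],"turn":-17.8,"jaw":1}
  ]
}}

```text
clock: 20.43
tool_pos: [0.5909, -0.0821, 0.2102]
eef_rot: [0.792, -0.61, -0.0, 0.0]
contact_force: [-4.7, -1.3, -3.7]
opening: 0.148
```

```bash
python3 -c "
from h import *
look(12)"
```

```text
t 20.43 q [-0.17  0.74  0.42  1.71 -0.4   0.78 -0.88] p [ 0.5909 -0.0821  0.2102] yaw -75.21 tilt 0.05 F [-4.74 -1.34 -3.75] M [-0.24  1.44 -0.15] op 0.148
t 20.43 q [-0.17  0.74  0.42  1.71 -0.4   0.78 -0.88] p [ 0.5909 -0.0821  0.2102] yaw -75.21 tilt 0.05 F [-4.74 -1.34 -3.75] M [-0.24  1.44 -0.15] op 0.148
stand frame mm [-118.21   -0.72] uz 120.98 F [-4.16 -2.63] dyaw 31.39
tilt (array([ 2.49, -2.48]), np.int64(62), np.float64(3.58)) pad give (5.3060242578857855, np.int64(44), np.int64(45))
```

View pics/o12.png

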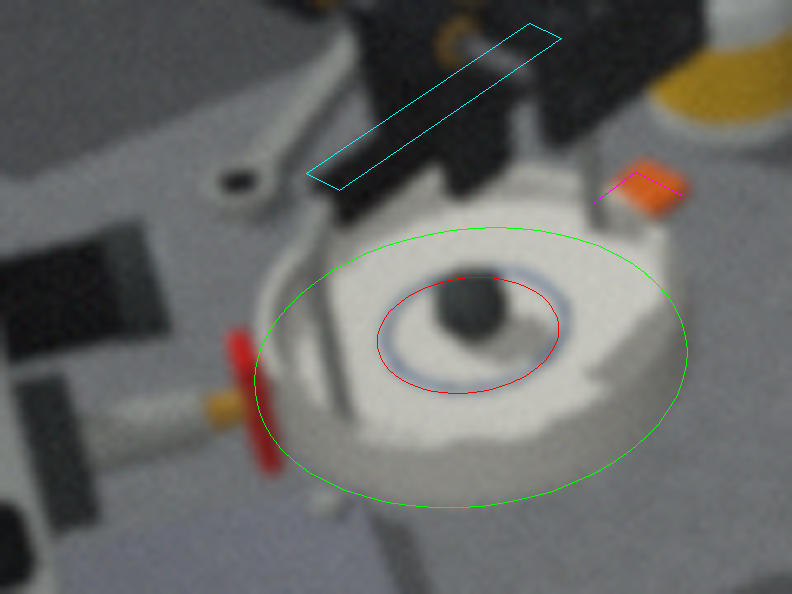

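Emit:
{"name": "send_rows", "arguments": {
  "series": [
    {"delta_pos":[0,0,0],"turn":-0.4,"jaw":1},
    {"delta_pos":[0,0,0],"turn":-1.2,"jaw":1},
    {"delta_pos":[0,0,0],"turn":-2.4,"jaw":1},
    {"delta_pos":[0,0,0],"turn":-4,"jaw":1},
    {"delta_pos":[0,0,0],"turn":-6,"jaw":1},
    {"delta_pos":[0,0,0],"turn":-8.4,"jaw":1},
    {"delta_pos":[0,0,0],"turn":-11,"jaw":1},
    {"delta_pos":[0,0,0],"turn":-13.6,"jaw":1}
  ]
}}

```text
clock: 21.15
tool_pos: [0.5913, -0.0815, 0.2104]
eef_rot: [0.86, -0.511, -0.0, -0.0]
contact_force: [-4.6, -0.3, -3.7]
opening: 0.149
```

Emit:
{"name": "send_rows", "arguments": {
  "series": [
    {"delta_pos":[0,0,0],"turn":-2.6,"jaw":1},
    {"delta_pos":[0,0,0],"turn":-5.2,"jaw":1},
    {"delta_pos":[0,0,0],"turn":-7.8,"jaw":1},
    {"delta_pos":[0,0,0],"turn":-10.4,"jaw":1},
    {"delta_pos":[0,0,0],"turn":-12.8,"jaw":1},
    {"delta_pos":[0,0,0],"turn":-14.8,"jaw":1},
    {"delta_pos":[0,0,0],"turn":-16.0,"jaw":1},
    {"delta_pos":[0,0,0],"turn":-16.6,"jaw":1}
  ]
}}

```text
clock: 21.82
tool_pos: [0.5913, -0.0816, 0.2104]
eef_rot: [0.924, -0.383, -0.0, -0.0]
contact_force: [-4.0, 0.0, -3.4]
opening: 0.151
```

```bash
python3 -c "
from h import *
look(13)"
```

```text
t 21.82 q [-0.09  0.71  0.26  1.71 -0.25  0.75 -0.49] p [ 0.5913 -0.0816  0.2104] yaw -45.0 tilt 0.01 F [-4.    0.02 -3.42] M [-0.31  1.41 -0.18] op 0.151
t 21.82 q [-0.09  0.71  0.26  1.71 -0.25  0.75 -0.49] p [ 0.5913 -0.0816  0.2104] yaw -45.0 tilt 0.01 F [-4.    0.02 -3.42] M [-0.31  1.41 -0.18] op 0.151
stand frame mm [-117.97   -0.14] uz 121.25 F [-3.84 -1.13] dyaw 61.6
tilt (array([ 3.2 , -3.21]), np.int64(36), np.float64(3.84)) pad give (5.860003612210625, np.int64(40), np.int64(45))
```

View pics/o13.png

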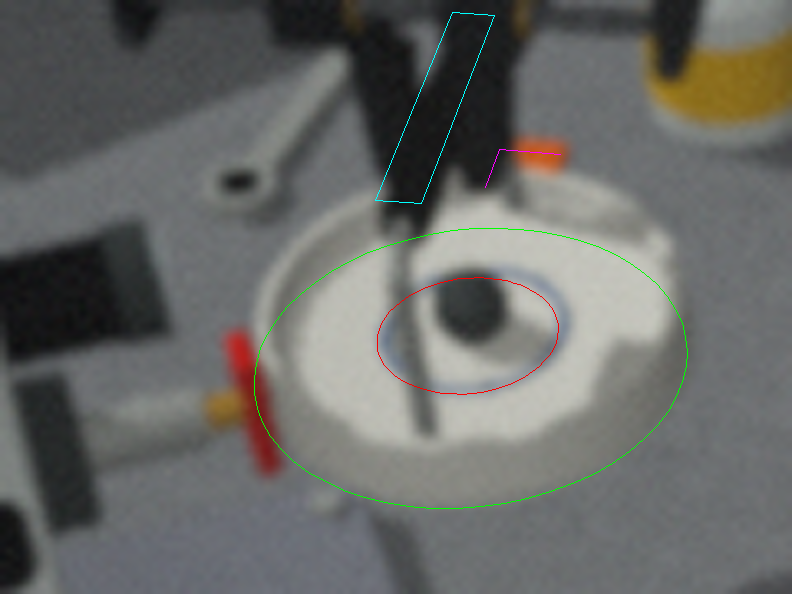

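Emit:
{"name": "send_rows", "arguments": {
  "series": [
    {"delta_pos":[0,0,0],"turn":-0.4,"jaw":1},
    {"delta_pos":[0,0,0],"turn":-1.2,"jaw":1},
    {"delta_pos":[0,0,0],"turn":-2.4,"jaw":1},
    {"delta_pos":[0,0,0],"turn":-4,"jaw":1},
    {"delta_pos":[0,0,0],"turn":-6,"jaw":1},
    {"delta_pos":[0,0,0],"turn":-8.2,"jaw":1},
    {"delta_pos":[0,0,0],"turn":-10.4,"jaw":1},
    {"delta_pos":[0,0,0],"turn":-12.6,"jaw":1}
  ]
}}

```text
clock: 22.53
tool_pos: [0.5914, -0.0814, 0.2104]
eef_rot: [0.961, -0.278, -0.0, -0.0]
contact_force: [-4.2, -1.0, -3.3]
opening: 0.145
```

Emit:
{"name": "send_rows", "arguments": {
  "series": [
    {"delta_pos":[0,0,0],"turn":-2.2,"jaw":1},
    {"delta_pos":[0,0,0],"turn":-4.4,"jaw":1},
    {"delta_pos":[0,0,0],"turn":-6.6,"jaw":1},
    {"delta_pos":[0,0,0],"turn":-8.6,"jaw":1},
    {"delta_pos":[0,0,0],"turn":-10.4,"jaw":1},
    {"delta_pos":[0,0,0],"turn":-12,"jaw":1},
    {"delta_pos":[0,0,0],"turn":-13.2,"jaw":1},
    {"delta_pos":[0,0,0],"turn":-14,"jaw":1}
  ]
}}

```text
clock: 23.2
tool_pos: [0.5913, -0.0816, 0.2104]
eef_rot: [0.987, -0.16, -0.0, -0.0]
contact_force: [-4.8, -0.1, -4.7]
opening: 0.148
```

Emit:
{"name": "send_rows", "arguments": {
  "series": [
    {"delta_pos":[0,0,0],"turn":-0.6,"jaw":1},
    {"delta_pos":[0,0,0],"turn":-1.1,"jaw":1},
    {"delta_pos":[0,0,0],"turn":-1.5,"jaw":1},
    {"delta_pos":[0,0,0],"turn":-1.8,"jaw":1},
    {"delta_pos":[0,0,0],"turn":-1.8,"jaw":1},
    {"delta_pos":[0,0,0],"turn":-1.8,"jaw":1},
    {"delta_pos":[0,0,0],"turn":-1.8,"jaw":1}
  ]
}}

```text
clock: 23.78
tool_pos: [0.5914, -0.0815, 0.2104]
eef_rot: [0.989, -0.145, 0.0, -0.0]
contact_force: [-4.3, -0.9, -3.3]
opening: 0.15
```

```bash
python3 -c "
from h import *
look(14)
a=cv2.imread('pics/scene14.png');cv2.imwrite('pics/z14.png',cv2.resize(a[150:250,170:290],None,fx=6,fy=6,interpolation=2))
t=vision.snapshot('top');cv2.imwrite('pics/t14.png',t[80:300,260:480].repeat(2,0).repeat(2,1))
"
```

```text
t 23.78 q [-0.01  0.7   0.12  1.7  -0.11  0.74 -0.13] p [ 0.5914 -0.0815  0.2104] yaw -16.67 tilt 0.01 F [-4.28 -0.95 -3.32] M [-0.28  1.42 -0.13] op 0.15
t 23.78 q [-0.01  0.7   0.12  1.7  -0.11  0.74 -0.13] p [ 0.5914 -0.0815  0.2104] yaw -16.67 tilt 0.01 F [-4.28 -0.95 -3.32] M [-0.28  1.42 -0.13] op 0.15
stand frame mm [-1.1793e+02  1.0000e-02] uz 121.21 F [-3.83 -2.13] dyaw 89.93
tilt (array([-2.49, -1.75]), np.int64(6), np.float64(2.57)) pad give (6.134445525290911, np.int64(44), np.int64(45))
```

View pics/o14.png

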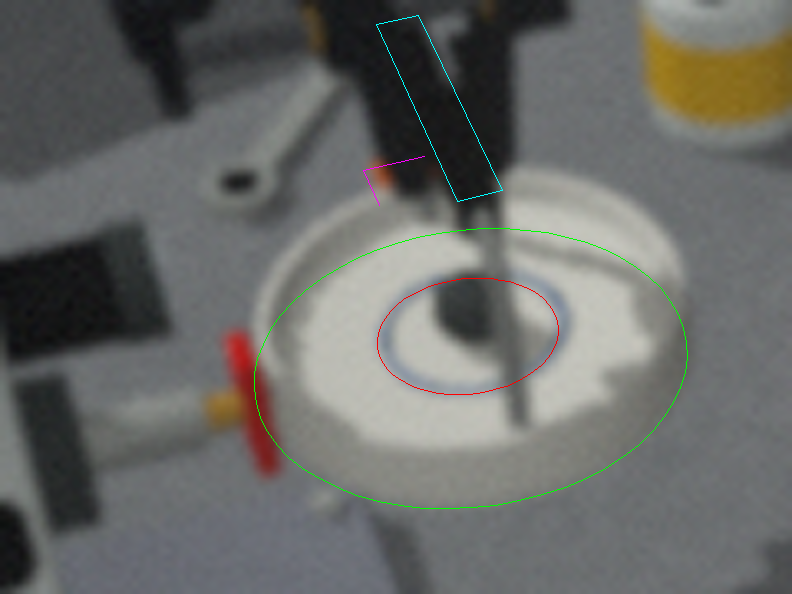

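View pics/z14.png

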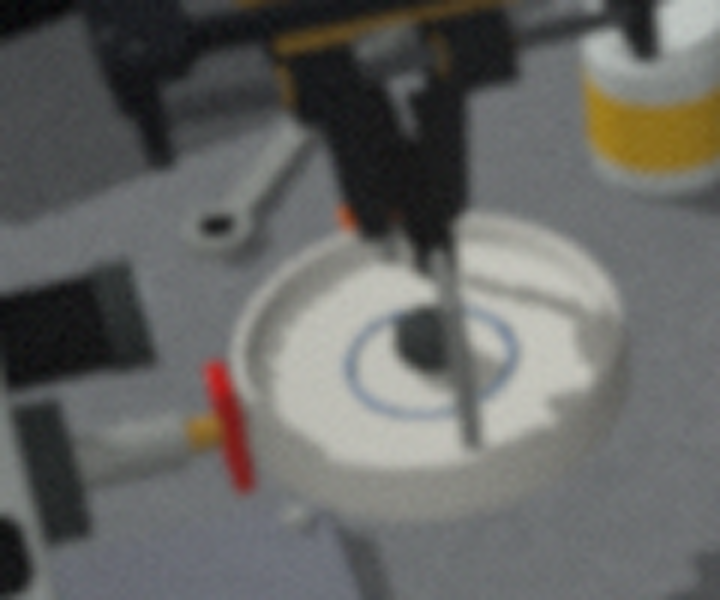

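View pics/t14.png

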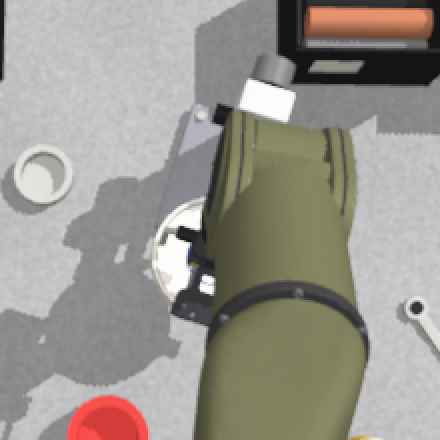

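```bash
cat >> h.py <<'E'
def ringc(a,pos):
    z=pos[2]-.0892; pts=lambda dx,dy:np.array([proj("scene",[pos[0]+dx+.03*np.cos(t),pos[1]+dy+.03*np.sin(t),z+.0116]) for t in np.linspace(0,2*np.pi,72,endpoint=False)])
    b,g,rd=[a[...,i].astype(np.float32) for i in range(3)]; B=cv2.GaussianBlur(b-rd,(0,0),.8)
    c0=pts(0,0)
    def cost(v):
        q=(c0+v).astype(np.float32); return -cv2.remap(B,q[:,0].reshape(-1,1),q[:,1].reshape(-1,1),1).clip(0,40).mean()
    g=[(cost(np.array([x,y])),x,y) for x in np.arange(-5,5.01,.1) for y in np.arange(-5,5.01,.1)]
    m=min(g); return np.array(m[1:]),m[0]
def tilts(a,pos,base=np.zeros(2)):
    v,c=ringc(a,pos); v=v-base; z=pos[2]-.0892; h=.0854
    # displacement of ring centre in stand frame (mm) with tilt about bail centre
    P0=np.array([pos[0],pos[1],z+.0116]); ca,sa=np.cos(SP[2]),np.sin(SP[2])
    J=np.array([proj("scene",P0+.01*np.array(d))-proj("scene",P0) for d in ((ca,sa,0),(-sa,ca,0))]).T/10
    d=np.linalg.solve(J,v); return v,c,d.round(2),np.degrees(d/1000/h).round(2)
E
python3 - <<'E'
from h import *
ps={6:[.5399,-.0651,.2092],7:[.5673,-.0743,.2109],8:[.5834,-.0791,.2103],9:[.5852,-.0797,.2103],10:[.5885,-.0807,.2104],11:[.5914,-.0815,.2104],12:[.5909,-.0821,.2102],13:[.5913,-.0816,.2104],14:[.5914,-.0815,.2104]}
b=np.zeros(2)
b=ringc(cv2.imread("pics/scene7.png"),ps[7])[0]
for k in ps: print(k,*tilts(cv2.imread(f"pics/scene{k}.png"),ps[k],b))
E
```

```text
6 [-0.1  0. ] -7.6188574 [ 0.21 -0.08] [ 0.14 -0.05]
7 [0. 0.] -8.870357 [-0.  0.] [-0.  0.]
8 [ 0.2 -0.1] -8.544053 [-0.5  -0.17] [-0.34 -0.11]
9 [ 0.6 -0.2] -7.703829 [-1.41 -0.17] [-0.94 -0.12]
10 [ 0.7 -0.2] -8.336929 [-1.61 -0.09] [-1.08 -0.06]
11 [ 0.8 -0.2] -8.274102 [-1.81 -0.01] [-1.21 -0.01]
12 [ 1.1 -0.7] -8.20311 [-2.87 -1.41] [-1.93 -0.95]
13 [ 1.1 -0.8] -7.653065 [-2.96 -1.74] [-1.99 -1.17]
14 [ 1.1 -0.7] -8.56307 [-2.87 -1.41] [-1.93 -0.95]
```

Emit:
{"name": "send_rows", "arguments": {
  "series": [
    {"delta_pos":[0,0,0],"turn":-0.3,"jaw":1},
    {"delta_pos":[0,0,0],"turn":-0.7,"jaw":1},
    {"delta_pos":[0,0,0],"turn":-1.1,"jaw":1},
    {"delta_pos":[0,0,0],"turn":-1.3,"jaw":1},
    {"delta_pos":[0,0,0],"turn":-1.1,"jaw":1},
    {"delta_pos":[0,0,0],"turn":-0.7,"jaw":1},
    {"delta_pos":[0,0,0],"turn":-0.3,"jaw":1},
    {"delta_pos":[0,0,0],"turn":0,"jaw":1}
  ]
}}

```text
clock: 24.55
tool_pos: [0.5915, -0.0811, 0.2104]
eef_rot: [0.989, -0.145, 0.0, -0.0]
contact_force: [-4.1, 0.1, -4.1]
opening: 0.146
```

Emit:
{"name": "send_rows", "arguments": {
  "series": [
    {"delta_pos":[0,0,0],"turn":0,"jaw":1},
    {"delta_pos":[0,0,0],"turn":0,"jaw":1},
    {"delta_pos":[0,0,0],"turn":0,"jaw":1},
    {"delta_pos":[0,0,0],"turn":0,"jaw":1}
  ]
}}

```text
clock: 24.88
tool_pos: [0.5915, -0.0813, 0.2104]
eef_rot: [0.989, -0.145, 0.0, -0.0]
contact_force: [-4.3, 0.3, -3.8]
opening: 0.15
```

```bash
python3 -c "
from h import *
look(15)
a=cv2.imread('pics/scene15.png');s=r.get_state();b=ringc(cv2.imread('pics/scene7.png'),[.5673,-.0743,.2109])[0]
print(tilts(a,s['tool_pos'],b))
"
```

```text
t 24.88 q [-0.01  0.7   0.12  1.7  -0.11  0.74 -0.13] p [ 0.5915 -0.0813  0.2104] yaw -16.65 tilt 0.02 F [-4.34  0.31 -3.81] M [-0.01  1.33  0.02] op 0.15
t 24.88 q [-0.01  0.7   0.12  1.7  -0.11  0.74 -0.13] p [ 0.5915 -0.0813  0.2104] yaw -16.65 tilt 0.02 F [-4.34  0.31 -3.81] M [-0.01  1.33  0.02] op 0.15
stand frame mm [-117.93    0.23] uz 121.19 F [-4.25 -0.95] dyaw 89.95
tilt (array([-2.01, -0.98]), np.int64(8), np.float64(1.61)) pad give (6.05319741142392, np.int64(44), np.int64(45))
(array([ 1.1, -0.4]), np.float32(-7.55056), array([-2.6 , -0.43]), array([-1.74, -0.29]))
```

View pics/o15.png

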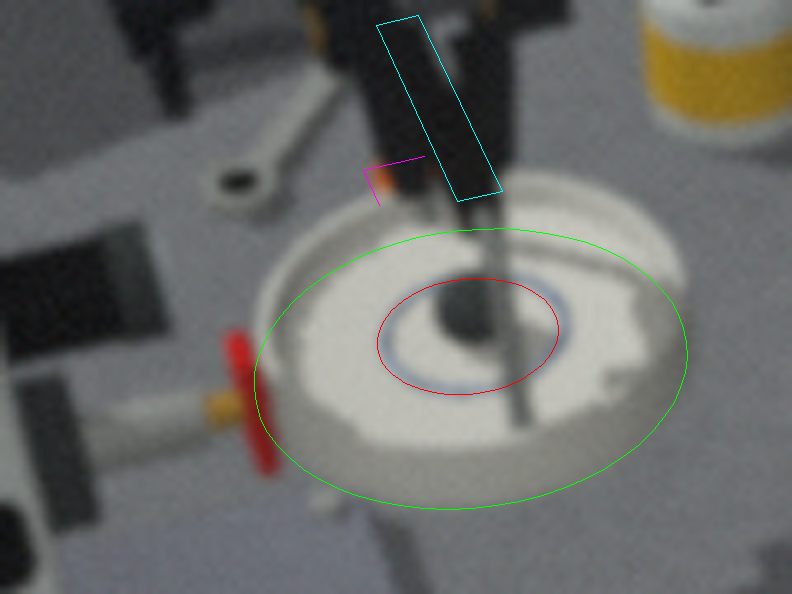

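Emit:
{"name": "send_rows", "arguments": {
  "series": [
    {"delta_pos":[0,0,0],"turn":0,"jaw":1},
    {"delta_pos":[0,0,0],"turn":0,"jaw":1},
    {"delta_pos":[0,0,0],"turn":0,"jaw":1},
    {"delta_pos":[0,0,0],"turn":0,"jaw":1},
    {"delta_pos":[0,0,0],"turn":0,"jaw":1},
    {"delta_pos":[0,0,0],"turn":0,"jaw":1},
    {"delta_pos":[0,0,0],"turn":0,"jaw":1},
    {"delta_pos":[0,0,0],"turn":0,"jaw":1}
  ]
}}

```text
clock: 25.6
tool_pos: [0.5914, -0.0815, 0.2104]
eef_rot: [0.989, -0.145, 0.0, -0.0]
contact_force: [-3.6, -0.6, -4.1]
opening: 0.146
```

```bash
python3 -c "
from h import *
look(16)
a=cv2.imread('pics/scene16.png');s=r.get_state();b=ringc(cv2.imread('pics/scene7.png'),[.5673,-.0743,.2109])[0]
print(tilts(a,s['tool_pos'],b))
print(order.finish_job())
"
```

```text
t 25.6 q [-0.01  0.7   0.12  1.7  -0.11  0.74 -0.13] p [ 0.5914 -0.0815  0.2104] yaw -16.66 tilt 0.01 F [-3.62 -0.58 -4.15] M [ 0.07  1.28 -0.03] op 0.146
t 25.6 q [-0.01  0.7   0.12  1.7  -0.11  0.74 -0.13] p [ 0.5914 -0.0815  0.2104] yaw -16.66 tilt 0.01 F [-3.62 -0.58 -4.15] M [ 0.07  1.28 -0.03] op 0.146
stand frame mm [-1.1791e+02 -1.0000e-02] uz 121.2 F [-3.31 -1.59] dyaw 89.94
tilt (array([-2.23, -0.83]), np.int64(8), np.float64(1.51)) pad give (6.193323218690626, np.int64(43), np.int64(45))
(array([ 1.1, -0.3]), np.float32(-7.584016), array([-2.51, -0.1 ]), array([-1.68, -0.07]))
the job is handed in; nothing more can be done
None
```

I lifted the dish by its bail, eased its rim against the spring stop with the tab pointing straight away from the column, and held it there. I then turned it a quarter turn anticlockwise against the stop and handed the job in with the dish still held up.

- **First press:** the stop gave about 7 mm at about 4.3 N, and I held it for about 1.3 s.
- **After the turn:** the gripper had turned 90.0° between the two presses. The underside was 121.2 mm up and the gripper was on the stop's axis to within 0.1 mm. The pad was still pressed in about 6 mm, with readings between 3.3 and 4.3 N.
- **Ball and bench:** the ball showed inside the blue ring in every picture I viewed. I did not measure the other objects again, but the arm passed well clear of them and nothing looked moved in the pictures I viewed. The job took about 26 s.
- **Checks that were not perfect:**
  - The dish is not perfectly level. The push tips it about 1.7° in the grip.
  - Just after the turn the tilt was about 2.2°, partly because the rim was dragging on the pad. I turned about 1° past the target and back to ease that.
  - My second tilt check, from the tab, is unreliable in the final pose because the finger hides most of the tab. The tilt figures come from the blue ring alone.
  - The last force reading still showed about 1.6 N sideways, with noise of about 0.7 N.

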